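# Fetch the wax tin from behind the pots in the caddy

### The arm

A 6-joint arm with a two-finger parallel gripper is mounted at the origin on a cart in front of the work surface, level with it; the furniture and walls round the work are solid. World frame = base frame: x ahead of the robot, y to its left, z up, the work surface at z = 0. Lengths are in m, angles in rad, forces in N, time in s.
With the tool pointing down it reaches from about 0.25 to 0.725 m from the base axis. Payload 4 kg.
Tool frame: the origin (TCP) lies on the centre line of the jaws, within the pads' length; the fingertips stand tip_reach ahead of it and the grasp point (between the pads) lies 5 mm behind it (tip_reach is the distance from the TCP to the fingertips, in m); z points along the fingers, y is the direction in which the jaws open and shut (so a half turn about z gives the same grasp; the last joint's range is limited). The gripper opens to 85 mm and grips with 20 to 120 N. Pads are 22 mm wide; open, the fingers measure 114 mm over their backs; the gripper's body (76 mm by 85 mm) begins 54 mm behind the grasp point. The pads swing forward as they close: fully open they stand 13 mm farther back than shut.
Start: joints at [0, 0.241, 0.005, 1.335, 0, 1.571], TCP at [0.5, -0, 0.245] pointing down, gripper open.
Joint ranges: [-2.72, 2.72], [-1.05, 1.87], [-1.09, 1.28], [-1.99, 2.15], [-1.42, 1.44], [-3.14, 3.14]. Speed limits (rad/s): [2.79, 2.79, 3.14, 3.14, 3.14, 3.14].

### API

Orientations are given as a unit quaternion [x, y, z, w].
In Python, from workcell import * gives the robot as it stands.
- The arm moves only by the tool arm_command, never from a script. Its arguments are lists of equal length, an entry for each row: "translation": the shift along the tool's x, y, z in cm, a list of three; "turn": the turn about the tool's z in rad; "hand": the closure, from 0 (fully open) to 1 (shut). In form: {"translation": [[x, y, z], ...], "turn": [turn, ...], "hand": [hand, ...]}. A call has 1 to 5 rows; each row is the pose to reach, as a shift and turn from the pose commanded when the call began, along the tool's axes at that moment; what a row does not reach only later rows make up. A row lasts 1/12 s, in which the tool goes at most 41.7 mm and 7.16 degrees, less where a joint would pass 70% of its speed; a pose out of reach is approached as far as the arm can. A call with a gripper value outside its range is refused whole. The fingers move at their own pace and stop on an object; the grip force is fixed at half the most. Time passes only in rows, so rows that repeat a pose let the fingers close. It gives the time, the measured TCP pose, the force and the opening at its end, in the units of the state.
- get_obs(): the state, without advancing time (a new reading comes with each control period).
- camera(name): name is "scene" or "side" or "wrist"; returns (picture, depth): 400x640x3 uint8, red, green, blue; 400x640 float32, m along the optical axis (not along the pixel's ray), 0 where there is no reading.
- camera_info(name): a dict with "mtx" (3x3 intrinsics, pixels), "world_to_cam" (4x4, takes a point from world to camera coordinates). Camera axes: x right, y down, z forward; pixel columns grow to the right and rows downward; lengths in m; the calibration is good to about 2 mm. The wrist camera is an equidistant fisheye: a pixel r from the principal point sees the ray r / f radians off the axis. A picture is of the moment at which its call begins: read the wrist's pose just before it. camera_info takes no time and is no camera call; for the wrist camera it gives the pose at the moment of the call.
- job_done(): hands the job in, once; it reports no verdict.
Trained networks look in the newest picture that a camera, given by its name, has taken for a name from the list of things; names that differ only in an ending like _2 or _b are one class to them, and where a whole thing is asked for, a point or a joint stands for the part that bears it (a point fixed in the world has none). Each returns a list of dicts, best first, with "conf" (0 to 1); they miss things now and then, are a little off and sometimes report something else, mostly with a low value. They report only what shows in the picture. A call takes as long as a camera call.
- search_frame(camera, name): "location" ([row, column] in pixels, amid what is visible of it).
- spot_point(camera, name): "location" ([row, column] in pixels: a listed point, or the origin of a listed thing).
The state is a dict: "clock": time; "joint_pos": joint angles; "joint_vel": joint speeds; "tau": joint torques, N m; "eef_pos": TCP position; "tool_rot": TCP orientation; "ft_force": force on the tool from outside, world axes, zero at the start; "ft_torque": the same for the moment, N m; "grip_width": finger opening in m.
Only numpy, scipy, OpenCV 4.12 (cv2) and the standard library are available. Lean on these libraries where they do the work, as an engineer would, in place of code of your own. Each camera call takes 0.05 s, during which the arm holds its last target. There are 200 camera calls.

### The job

The flat wax tin is hemmed in at the back of the wooden caddy. First clear the glue pot, the tub of vials and the thread spool out of the caddy onto the grey board; with all three on the board, take the wax tin out and set it in the middle of the white tile. Then put the three back upright in the caddy, each on the same felt spot where it stood before, and tip nothing over.

Things in the scene. Friction and masses are not known exactly. Their poses are not given: they have to be found in the camera images.
- glue_pot: Upright round glue pot, loose: body 47 mm across and 53 mm high, blue round lid 41 mm across from 54 to 70 mm height. Weighs about 0.1 kg. Origin at the centre of its underside, z axis up. Grasp the lid. Stands on one of the three front or side felt spots of the caddy, which one changes.
- vial_tub: Upright round clear tub full of capped vials, loose, 61 mm across; the wall is 70 mm high and the caps stand out to 78 mm. Rigid, about 0.12 kg. Origin at the centre of its underside, z axis up. Grasp across the wall below 70 mm. Stands in the caddy on another of these three spots.
- thread_spool: Upright spool of dark brown thread with wooden flanges, loose, 35 mm across, 44 mm high, about 0.03 kg. Origin at the centre of its underside, z axis up. Grasp across the flanges. Stands in the caddy on another of these three spots.
- wax_tin: Flat round closed tin with dark green lid, loose: 63 mm across at the lid (12 to 21 mm height), 60 mm below, 21 mm high, about 0.06 kg. Origin at the centre of its underside, z axis up. It stands on the caddy's back felt spot; the back wall is 15 mm behind it and its three neighbours stand closely round it, so the fingers have no room until they are gone.
- caddy: Open wooden caddy, fixed, 190 mm (its x) by 250 mm (its y), turned up to 0.25 rad. Floor board 8 mm thick, rim 14 mm high and 6 mm thick at front and sides, back wall (at +x) 34 mm high and 8 mm thick. Four grey round felt spots, 68 mm across and flush, on its floor at caddy x, y in mm: back (40, 0), front (-30, 0), left side (18, 70), right side (18, -70); things stand within 3 mm of their middles. Origin at the underside, below its middle; z up; the floor is at z = 8 mm.
- board: Plain grey laminate board, fixed flat on the desk, 120 mm (its x) by 240 mm (its y), 12 mm thick; the side area. Lies to the left or the right in front of the caddy. Origin at the centre of its underside; top at z = 12 mm.
- tile: White square ceramic tile, fixed flat on the desk, 90 x 90 mm, 8 mm thick. Lies on the other side from the board. Origin at the centre of its underside; top at z = 8 mm.

How it is judged:
By the outcome, as a careful person would: the job done as asked, in the order asked, and still so for the second after the job is handed in, with the robot touching nothing.
It also fails if it takes over 131 s, if anything falls off the work surface, if the arm or the gripper's body presses on something with over 40 N, if the wrist force passes 120 N, or if a joint passes its speed limit or range.

## Working session

There is one attempt and no reset: what is moved stays moved. The work goes in short steps, Python scripts to look and compute and a tool call to move; the robot and the scene stay as the last step left them, time stands still between calls to the robot, and variables do not carry over. Pictures are saved under pics/ and viewed, about 12 in all and at most 16, crops included, and the job is handed in when it is done.

Besides the shell and the picture viewer there is one more tool, called after "Emit:" by a JSON object that holds its "fn" and its "kwargs". arm_command: Moves the arm, as the interface text tells. Its arguments: {"type":"object","properties":{"translation":{"type":"array","items":{"type":"array","items":{"type":"number"}}},"turn":{"type":"array","items":{"type":"number"}},"hand":{"type":"array","items":{"type":"number"}}},"required":["translation","turn","hand"]}

```bash
mkdir -p pics; ls
cat > h.py <<'E'
from workcell import *
import numpy as np, cv2
from scipy.spatial.transform import Rotation as R
def back(cam,info,rc,d):
    K=np.array(info["mtx"]);T=np.linalg.inv(np.array(info["world_to_cam"]))
    r,c=rc
    p=np.array([(c-K[0,2])/K[0,0]*d,(r-K[1,2])/K[1,1]*d,d,1])
    return (T@p)[:3]
def cloud(info,depth):
    K=np.array(info["mtx"]);T=np.linalg.inv(np.array(info["world_to_cam"]))
    r,c=np.indices(depth.shape)
    P=np.stack([(c-K[0,2])/K[0,0]*depth,(r-K[1,2])/K[1,1]*depth,depth],-1)
    return P@T[:3,:3].T+T[:3,3]
def save(n,rgb): cv2.imwrite(f"pics/{n}.png",rgb[...,::-1])
E
python3 - <<'E'
from h import *
o=get_obs();print({k:np.round(v,4) for k,v in o.items()})
ims=[]
for n in ["scene","side"]:
    p,d=camera(n);i=camera_info(n);save(n,p);np.savez(n+".npz",p=p,d=d)
    print(n,np.round(i["mtx"],1).tolist(),np.round(np.linalg.inv(np.array(i["world_to_cam"])),3).tolist())
    C=cloud(i,d)
    for t in ["glue_pot","vial_tub","thread_spool","wax_tin","caddy","board","tile"]:
        for f in (search_frame,spot_point):
            L=f(n,t)[:2]
            for q in L:
                rc=q["location"];r,c=map(int,rc)
                print(n,t,f.__name__,np.round(rc),round(q["conf"],2),np.round(C[r,c],3) if 0<=r<400 and 0<=c<640 else None)
E
```

```text
pics
{'clock': np.float64(0.0), 'joint_pos': array([0.    , 0.2414, 0.0037, 1.3352, 0.    , 1.5708]), 'joint_vel': array([ 0.0019, -0.0022,  0.0015, -0.0001, -0.0001, -0.0004]), 'tau': array([ 6.00000e-04, -3.72316e+01,  2.52407e+01,  1.68000e-02,
        0.00000e+00,  0.00000e+00]), 'eef_pos': array([0.4994, 0.    , 0.2444]), 'tool_rot': array([ 7.071e-01,  7.071e-01, -7.000e-04, -7.000e-04]), 'ft_force': array([ 0.3836,  0.3898, -0.5533]), 'ft_torque': array([-0.0336, -0.0438,  0.0084]), 'grip_width': np.float64(0.0854)}
scene [[384.7, 0.0, 322.8], [0.0, 384.7, 195.6], [0.0, 0.0, 1.0]] [[-0.874, -0.226, 0.43, 0.184], [-0.486, 0.409, -0.772, 0.617], [-0.001, -0.884, -0.468, 0.45], [0.0, 0.0, 0.0, 1.0]]
scene glue_pot call [161. 292.] 0.64 [ 0.686 -0.121  0.078]
scene vial_tub call [188. 297.] 0.56 [ 0.615 -0.031  0.059]
scene vial_tub call [199. 297.] 0.88 [ 0.614 -0.032  0.031]
scene thread_spool call [203. 268.] 0.67 [0.655 0.026 0.037]
scene thread_spool call [212. 266.] 0.7 [0.658 0.032 0.016]
scene thread_spool call [185. 406.] 0.69 [ 0.432 -0.263  0.013]
scene wax_tin call [19
[... 762 characters left out ...]
 0.93 [ 0.626 -0.026  0.065]
side vial_tub call [208. 303.] 0.64 [ 0.623 -0.027  0.032]
side thread_spool call [217. 280.] 0.8 [0.661 0.034 0.044]
side thread_spool call [221. 282.] 0.7 [0.66  0.031 0.031]
side wax_tin call [199. 280.] 0.78 [ 0.692 -0.054  0.027]
side wax_tin call [203. 278.] 0.68 [ 0.691 -0.034  0.026]
side caddy call [215. 293.] 0.68 [ 0.648 -0.023  0.006]
side caddy call [208. 293.] 0.67 [ 0.654 -0.035  0.015]
side board call [170. 386.] 0.97 [ 0.439 -0.271  0.01 ]
side board call [292. 362.] 0.42 [0.428 0.182 0.005]
side board call [169. 386.] 0.9 [ 0.443 -0.276  0.01 ]
side tile call [291. 361.] 0.63 [0.43  0.182 0.007]
side tile call [290. 362.] 0.7 [0.429 0.179 0.007]
```

View pics/scene.png

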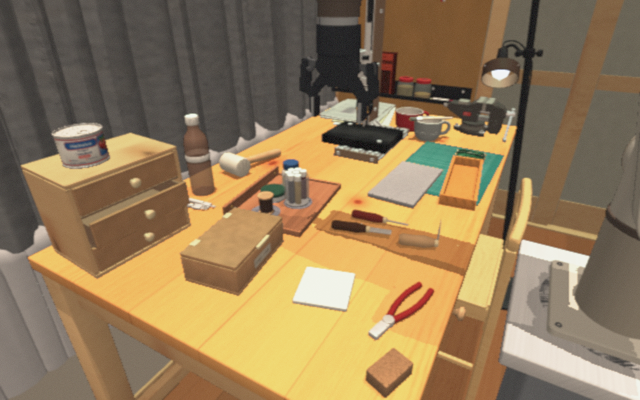

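View pics/side.png

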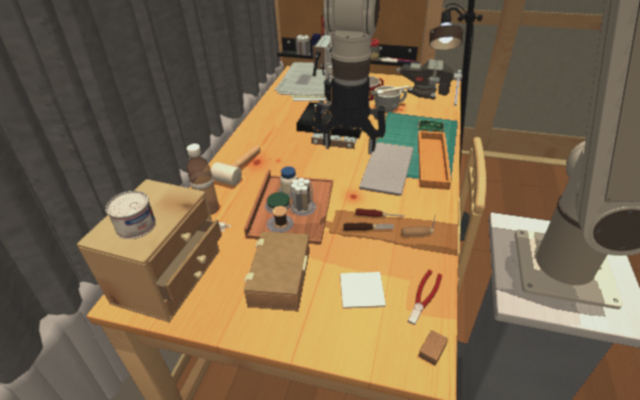

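The caddy stands at about (0.66, -0.04). The tub is at the front, the spool on the left, the pot on the right and the tin at the back. The board is to the right and the tile to the left. Next I'll fit circles and rectangles in the merged point clouds.

Run:
```python
from h import *
from scipy.optimize import least_squares
H=np.zeros((500,700),np.float32);RGB=np.zeros((500,700,3),np.uint8)
pts=[];cols=[]
for n in ["scene","side"]:
    z=np.load(n+".npz");C=cloud(camera_info(n),z["d"]);m=z["d"]>0
    pts.append(C[m]);cols.append(z["p"][m])
P=np.concatenate(pts);K=np.concatenate(cols)
# topdown: rows x .85->.25, cols y .35->-.45, 1.2mm
s=0.00125
u=((0.35-P[:,1])/s).astype(int);v=((0.85-P[:,0])/s).astype(int)
m=(u>=0)&(u<640)&(v>=0)&(v<480)&(P[:,2]<0.3)
o=np.argsort(P[:,2][m]);I=np.zeros((480,640,3),np.uint8)
for du in(0,1,2):
  for dv in(0,1,2):
    I[np.clip(v[m][o]+dv,0,479),np.clip(u[m][o]+du,0,639)]=K[m][o]
save("top",I)
for name,(x0,x1,y0,y1) in dict(box=(0.5,0.8,0.1,0.3),caddy=(0.55,0.8,-0.19,0.12),bottle=(0.75,0.95,-0.1,0.1),boardarea=(0.3,0.6,-0.5,-0.1),drawers=(0.7,1,0.1,0.5)).items():
    q=P[(P[:,0]>x0)&(P[:,0]<x1)&(P[:,1]>y0)&(P[:,1]<y1)]
    for h in (0.01,0.03,0.06,0.09):
        w=q[(q[:,2]>h)&(q[:,2]<0.3)]
        if len(w)>5: print(name,h,len(w),w.min(0).round(3),w.max(0).round(3))
def rect(zc,x0,x1,y0,y1,tol=0.005,white=None):
    q=(P[:,0]>x0)&(P[:,0]<x1)&(P[:,1]>y0)&(P[:,1]<y1)&(abs(P[:,2]-zc)<tol)
    if white is not None:q&=white
    return cv2.minAreaRect(P[q][:,:2].astype(np.float32)*1000)
print("tile",rect(.008,.33,.53,.1,.26,.006,K.min(1)>190))
g=(K.max(1).astype(int)-K.min(1)<25)&(K.mean(1)>90)
print("board",rect(.012,.32,.56,-.45,-.1,.006,g))
```

```text
box 0.01 19121 [0.547 0.1   0.01 ] [0.8   0.3   0.187]
box 0.03 16990 [0.547 0.1   0.03 ] [0.8   0.3   0.187]
box 0.06 11067 [0.549 0.1   0.06 ] [0.8   0.3   0.187]
box 0.09 6737 [0.746 0.136 0.09 ] [0.8   0.3   0.187]
caddy 0.01 5950 [ 0.55  -0.187  0.01 ] [0.767 0.12  0.3  ]
caddy 0.03 3563 [ 0.55  -0.168  0.03 ] [0.767 0.12  0.3  ]
caddy 0.06 1679 [ 0.55  -0.135  0.06 ] [0.706 0.12  0.3  ]
caddy 0.09 223 [ 0.55  -0.008  0.251] [0.573 0.016 0.3  ]
bottle 0.01 3091 [ 0.75 -0.1   0.01] [0.907 0.078 0.199]
bottle 0.03 2696 [ 0.75 -0.1   0.03] [0.907 0.033 0.199]
bottle 0.06 2192 [ 0.847 -0.02   0.06 ] [0.902 0.033 0.199]
bottle 0.09 1793 [ 0.847 -0.02   0.09 ] [0.902 0.033 0.199]
boardarea 0.01 4567 [ 0.3  -0.5   0.01] [ 0.6   -0.101  0.061]
boardarea 0.03 716 [ 0.54 -0.5   0.03] [ 0.6   -0.364  0.061]
drawers 0.01 32550 [0.746 0.126 0.01 ] [1.    0.499 0.3  ]
drawers 0.03 30723 [0.746 0.126 0.03 ] [1.    0.499 0.3  ]
drawers 0.06 28275 [0.746 0.126 0.06 ] [1.    0.499 0.3  ]
drawers 0.09 24415 [0.746 0.126 0.09 ] [1.    0.498 0.3  ]
tile ((428.95733642578125, 172.35287475585938), (89.40234375, 93.71684265136719), 15.959135055541992)
board ((469.4686584472656, -295.19696044921875), (256.3875732421875, 186.39752197265625), 87.57356262207031)
```

View pics/top.png

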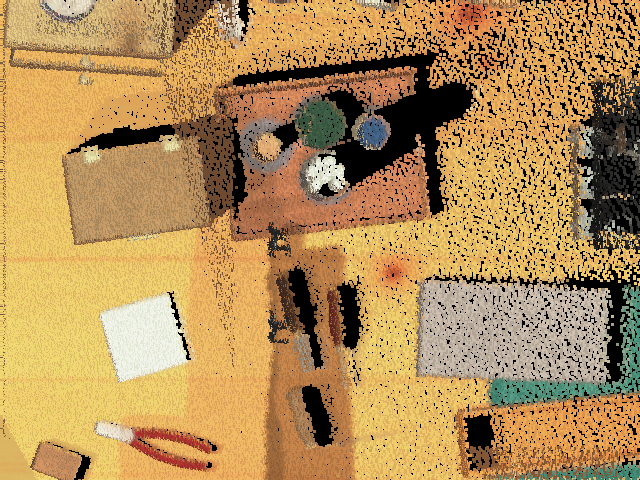

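Emit:
{"fn": "arm_command", "kwargs": {"translation": [[-3,0,-2],[-4,4,-3],[-4,8,-3],[-4,10,-3]], "turn": [0,0,0,0], "hand": [0,0,0,0]}}

```text
clock: 1.83
eef_pos: [0.6035, -0.041, 0.2758]
tool_rot: [0.708, 0.707, 0.001, 0.001]
ft_force: [-0.4, -0.1, -0.7]
grip_width: 0.0851
```

The top view shows the tin near (0.695, -0.05), the pot (0.684, -0.116), the spool (0.667, 0.015) and the tub (0.634, -0.057). The caddy yaw is about 0.13. The board centre is near (0.44, -0.29) and the tile near (0.43, 0.17). Now a close look with the wrist camera.

```bash
cat >> h.py <<'E'
def wcloud(info,depth):
    K=np.array(info["mtx"]);T=np.linalg.inv(np.array(info["world_to_cam"]))
    r,c=np.indices(depth.shape)
    a=(c-K[0,2])/K[0,0];b=(r-K[1,2])/K[1,1];t=np.hypot(a,b)+1e-9
    k=np.tan(np.minimum(t,1.5))/t
    P=np.stack([a*k*depth,b*k*depth,depth],-1)
    return P@T[:3,:3].T+T[:3,3]
def fitc(xy,r,robust=True):
    from scipy.optimize import least_squares
    # min-area circle on convex hull with known radius
    h=cv2.convexHull(xy.astype(np.float32)).reshape(-1,2)
    return least_squares(lambda c:np.hypot(*(h-c).T)-r,xy.mean(0),loss='soft_l1',f_scale=.001).x
def wlook(n):
    o=get_obs();i=camera_info("wrist");p,d=camera("wrist");save(n,p);C=wcloud(i,d);C[d<=0]=np.nan
    return o,i,p,d,C
E
python3 - <<'E'
from h import *
import workcell
print([x for x in dir(workcell) if not x.startswith('__')], getattr(workcell,'tip_reach',None))
o,i,p,d,C=wlook("w1");print(o["eef_pos"],np.round(np.linalg.inv(np.array(i["world_to_cam"])),3).tolist(),np.round(i["mtx"],1).tolist())
for t in ["glue_pot","vial_tub","thread_spool","wax_tin","caddy"]:
    for f in (search_frame,spot_point):
        for q in f("wrist",t)[:1]:
            r,c=map(int,q["location"]);print(t,np.round(q["location"]),round(q["conf"],2),np.round(C[r,c],3))
ok=np.isfinite(C[...,2])
def pts(c,rad,z0,z1):
    return C[ok&(np.hypot(C[...,0]-c[0],C[...,1]-c[1])<rad)&(C[...,2]>z0)&(C[...,2]<z1)]
for t,c,rad,z0,z1,r in [("glue",(.684,-.116),.04,.066,.09,.0205),("tub",(.634,-.057),.042,.066,.095,.0305),("spool",(.667,.015),.03,.042,.06,.0175),("tin",(.695,-.05),.042,.022,.036,.0315)]:
    q=pts(c,rad,z0,z1);print(t,len(q),q.mean(0).round(4) if len(q) else '',np.percentile(q[:,2],[50,95]).round(4) if len(q) else '',fitc(q[:,:2],r).round(4) if len(q)>5 else '')
E
```

```text
['Unreachable', 'camera', 'camera_info', 'get_obs', 'job_done', 'search_frame', 'spot_point', 'tip_reach'] 0.014
[ 0.60346808 -0.04101239  0.27581939] [[1.0, -0.003, 0.005, 0.603], [-0.001, -0.957, -0.289, 0.033], [0.005, 0.289, -0.957, 0.404], [0.0, 0.0, 0.0, 1.0]] [[309.7, 0.0, 324.9], [0.0, 309.7, 198.0], [0.0, 0.0, 1.0]]
glue_pot [228. 392.] 0.56 [ 0.682 -0.102  0.077]
glue_pot [220. 385.] 0.66 [ 0.678 -0.099  0.055]
vial_tub [184. 352.] 0.83 [ 0.634 -0.049  0.08 ]
vial_tub [177. 350.] 0.91 [ 0.63  -0.039  0.085]
thread_spool [121. 378.] 0.94 [0.664 0.018 0.052]
thread_spool [120. 375.] 0.88 [0.661 0.02  0.053]
wax_tin [173. 394.] 0.68 [ 0.691 -0.048  0.027]
wax_tin [174. 395.] 0.79 [ 0.692 -0.048  0.028]
caddy [144. 357.] 0.87 [ 0.646 -0.014  0.009]
glue 887 [ 0.6874 -0.1155  0.0763] [0.0769 0.0782] [ 0.6883 -0.1174]
tub 1810 [ 0.6345 -0.056   0.0821] [0.0855 0.087 ] [ 0.6331 -0.0563]
spool 719 [0.6677 0.0179 0.0516] [0.0516 0.0528] [0.668  0.0178]
tin 1784 [ 0.6973 -0.0501  0.0281] [0.0281 0.0295] [ 0.697  -0.0512]
```

View pics/w1.png

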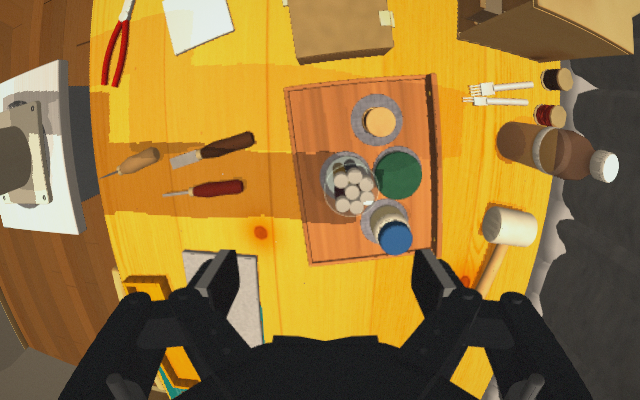

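The wrist view agrees: the spool is at (121, 378), the tub at (184, 352), the tin at (173, 394) and the pot lid at (235, 395). The depth-measured tops (52, 86, 28 and 77 mm) match the text. I'll take the spool first, with the jaws along the caddy's x.

Emit:
{"fn": "arm_command", "kwargs": {"translation": [[2,2,2],[4,4.5,5],[5.9,6.45,8],[5.9,6.45,12],[5.9,6.45,14]], "turn": [-0.05,-0.1,-0.13,-0.13,-0.13], "hand": [0,0,0,0,0]}}

```text
clock: 2.8
eef_pos: [0.6628, 0.0206, 0.13]
tool_rot: [0.659, 0.752, -0.002, -0.002]
ft_force: [-0.6, -1.1, -1.0]
grip_width: 0.0854
```

```bash
cat > w.py <<'E'
# usage: python3 w.py [x y z yawdeg-jaws-phi]: print state and tool-axis shift to target
import sys
from h import *
o=get_obs();Rm=R.from_quat(o["tool_rot"]).as_matrix()
print("t",round(float(o["clock"]),2),"p",o["eef_pos"].round(4),"yaw(tool y)",round(float(np.arctan2(Rm[1,1],Rm[0,1])),3),"down",Rm[:,2].round(3),"j",o["joint_pos"].round(2),"F",o["ft_force"].round(1),"w",round(float(o["grip_width"]),4))
for a in sys.argv[1:]:
    t=np.array(list(map(float,a.split(","))));print(a,"-> cm",((t-o["eef_pos"])@Rm*100).round(2))
E
python3 w.py .668,.018,.039
```

```text
t 2.8 p [0.6628 0.0206 0.13  ] yaw(tool y) 0.132 down [-0.006 -0.    -1.   ] j [0.03 0.63 0.31 1.25 0.   1.47] F [-0.6 -1.1 -1. ] w 0.0854
.668,.018,.039 -> cm [-0.33  0.53  9.1 ]
```

Emit:
{"fn": "arm_command", "kwargs": {"translation": [[-0.3,0.5,0],[-0.3,0.5,3],[-0.3,0.5,6],[-0.3,0.5,6],[-0.3,0.5,6]], "turn": [0,0,0,0,0], "hand": [0,0,0,0,0]}}

```text
clock: 3.22
eef_pos: [0.6693, 0.0163, 0.0756]
tool_rot: [0.66, 0.751, -0.001, -0.001]
ft_force: [-0.3, 0.5, 0.9]
grip_width: 0.0856
```

```bash
python3 w.py .668,.018,.039
```

```text
t 3.22 p [0.6693 0.0163 0.0756] yaw(tool y) 0.13 down [-0.002 -0.    -1.   ] j [ 0.02  0.68  0.25  1.14 -0.    1.47] F [-0.3  0.5  0.9] w 0.0856
.668,.018,.039 -> cm [ 0.19 -0.1   3.66]
```

Emit:
{"fn": "arm_command", "kwargs": {"translation": [[0.2,0,1.5],[0.2,0,3],[0.2,0,3.6],[0.2,0,3.6],[0.2,0,3.6]], "turn": [0,0,0,0,0], "hand": [0,0,0,0,0.3]}}

```text
clock: 3.63
eef_pos: [0.6707, 0.0185, 0.0414]
tool_rot: [0.66, 0.751, 0.001, 0.001]
ft_force: [-0.4, -0.1, -0.4]
grip_width: 0.0755
```

Emit:
{"fn": "arm_command", "kwargs": {"translation": [[0,0,0],[0,0,0],[0,0,0],[0,0,0],[0,0,0]], "turn": [0,0,0,0,0], "hand": [0.7,1,1,1,1]}}

```text
clock: 4.05
eef_pos: [0.6704, 0.0186, 0.0407]
tool_rot: [0.66, 0.752, 0.001, 0.001]
ft_force: [-1.1, -0.0, 4.3]
grip_width: 0.0332
```

```bash
python3 w.py .440,-.375,.2
```

```text
t 4.05 p [0.6704 0.0186 0.0407] yaw(tool y) 0.13 down [ 0.002  0.    -1.   ] j [ 0.03  0.71  0.21  1.07 -0.    1.47] F [-1.1 -0.   4.3] w 0.0332
.440,-.375,.2 -> cm [-36.05 -27.91 -15.98]
```

Emit:
{"fn": "arm_command", "kwargs": {"translation": [[0,0,-2],[0,0,-5],[0,0,-9],[-2,-1.5,-12.5],[-5,-4,-14]], "turn": [0,0,0,0,0], "hand": [1,1,1,1,1]}}

```text
clock: 4.47
eef_pos: [0.6406, -0.0328, 0.1839]
tool_rot: [0.658, 0.753, 0.003, 0.003]
ft_force: [1.6, -1.3, 0.1]
grip_width: 0.0331
```

Emit:
{"fn": "arm_command", "kwargs": {"translation": [[-3.1,-2.4,0],[-6.2,-4.8,0],[-9.3,-7.2,0],[-12.4,-9.6,0],[-15.5,-12,0]], "turn": [0,0,0,0,0], "hand": [1,1,1,1,1]}}

```text
clock: 4.88
eef_pos: [0.5368, -0.2056, 0.1788]
tool_rot: [0.66, 0.752, -0.0, -0.0]
ft_force: [0.6, 0.4, -0.5]
grip_width: 0.0329
```

Emit:
{"fn": "arm_command", "kwargs": {"translation": [[-3.1,-2.4,0],[-6.2,-4.8,0],[-9.3,-7.2,0],[-12.4,-9.6,0],[-15.5,-11.9,3]], "turn": [0,0,0,0,0], "hand": [1,1,1,1,1]}}

```text
clock: 5.3
eef_pos: [0.444, -0.3728, 0.1581]
tool_rot: [0.66, 0.751, -0.0, 0.005]
ft_force: [2.5, -0.3, 0.4]
grip_width: 0.0331
```

```bash
python3 w.py .440,-.375,.048
python3 - <<'E'
from h import *
o,i,p,d,C=wlook("w2")
hsv=cv2.cvtColor(p,cv2.COLOR_RGB2HSV)
z=C[...,2];m=(abs(z-.012)<.006)&(hsv[...,1]<50)&(hsv[...,2]>110)&(C[...,1]<-.1)&(C[...,1]>-.5)&(C[...,0]>.33)&(C[...,0]<.55)
q=C[m];print(len(q),np.percentile(q,[1,50,99],0).round(3),cv2.minAreaRect((q[:,:2]*1000).astype(np.float32)))
E
```

```text
t 5.3 p [ 0.444  -0.3728  0.1581] yaw(tool y) 0.129 down [ 0.008 -0.007 -1.   ] j [-0.7   0.44  0.06  1.18 -0.    0.74] F [ 2.5 -0.3  0.4] w 0.0331
.440,-.375,.048 -> cm [-0.08 -0.5  11.01]
29058 [[ 0.379 -0.406  0.01 ]
 [ 0.438 -0.3    0.012]
 [ 0.497 -0.198  0.013]] ((437.8526306152344, -297.83868408203125), (227.62640380859375, 120.20056915283203), 87.29289245605469)
```

View pics/w2.png

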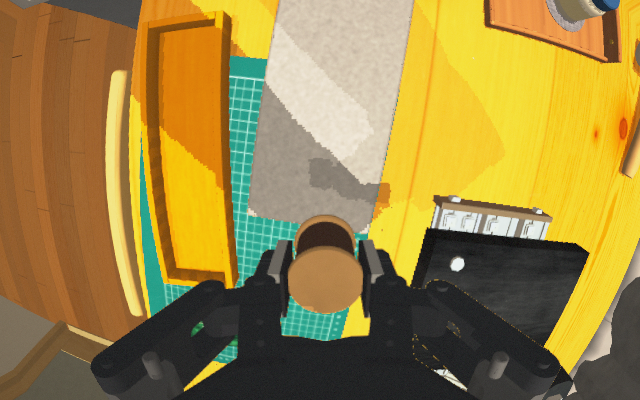

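The spool is held firmly. The board spans x 0.379 to 0.497, and its near end is around y = -0.41. I'll set the spool down at about (0.44, -0.372).

Emit:
{"fn": "arm_command", "kwargs": {"translation": [[0.2,-0.3,3],[0.2,-0.4,6],[0.2,-0.4,8.5],[0.2,-0.4,9.5],[0.2,-0.4,9.5]], "turn": [0,0,0,0,0], "hand": [1,1,1,1,1]}}

```text
clock: 5.77
eef_pos: [0.4367, -0.3652, 0.0551]
tool_rot: [0.66, 0.752, -0.0, -0.004]
ft_force: [-0.3, 0.5, -0.7]
grip_width: 0.0332
```

```bash
python3 w.py .440,-.372,.0455
```

```text
t 5.77 p [ 0.4367 -0.3652  0.0551] yaw(tool y) 0.13 down [-0.005  0.005 -1.   ] j [-0.7   0.53 -0.09  0.96  0.    0.74] F [-0.3  0.5 -0.7] w 0.0332
.440,-.372,.0455 -> cm [-0.72  0.24  0.95]
```

Emit:
{"fn": "arm_command", "kwargs": {"translation": [[-0.5,0.2,0.3],[-0.5,0.2,0.6],[-0.5,0.2,0.8],[-0.5,0.2,0.9],[-0.5,0.2,0.9]], "turn": [0,0,0,0,0], "hand": [1,1,1,1,1]}}

```text
clock: 6.18
eef_pos: [0.4418, -0.3719, 0.0499]
tool_rot: [0.66, 0.752, 0.0, 0.001]
ft_force: [-0.8, -0.3, -0.9]
grip_width: 0.0331
```

Emit:
{"fn": "arm_command", "kwargs": {"translation": [[0,0,0.1],[0,0,0.1],[0,0,0.1],[0,0,0.1],[0,0,0.1]], "turn": [0,0,0,0,0], "hand": [1,0.4,0,0,0]}}

```text
clock: 6.6
eef_pos: [0.4415, -0.3718, 0.0484]
tool_rot: [0.66, 0.752, 0.0, 0.0]
ft_force: [-1.2, -0.8, 0.8]
grip_width: 0.0795
```

Emit:
{"fn": "arm_command", "kwargs": {"translation": [[0,0,-2],[0,0,-5],[0,0,-9],[2,1.5,-12.5],[5,4,-14]], "turn": [0,0,0,0,0], "hand": [0,0,0,0,0]}}

```text
clock: 7.02
eef_pos: [0.4747, -0.3213, 0.1931]
tool_rot: [0.662, 0.75, -0.0, 0.004]
ft_force: [1.5, -0.1, 1.8]
grip_width: 0.0851
```

```bash
python3 w.py .633,-.056,.15
python3 - <<'E'
from h import *
o,i,p,d,C=wlook("w3")
z=C[...,2];q=C[(z>.045)&(z<.07)&(np.hypot(C[...,0]-.44,C[...,1]+.37)<.04)]
print(len(q),q.mean(0) if len(q) else '')
E
```

```text
t 7.02 p [ 0.4747 -0.3213  0.1931] yaw(tool y) 0.124 down [ 0.006 -0.006 -1.   ] j [-0.59  0.4   0.1   1.26 -0.    0.85] F [ 1.5 -0.1  1.8] w 0.0851
.633,-.056,.15 -> cm [24.39 18.97  4.26]
979 [ 0.4417412  -0.37107211  0.05527655]
```

The spool is standing on the board. Tub next.

Emit:
{"fn": "arm_command", "kwargs": {"translation": [[3.1,2.4,0],[6.2,4.8,0],[9.3,7.2,0],[12.4,9.6,0],[15.5,12,0]], "turn": [0,0,0,0,0], "hand": [0,0,0,0,0]}}

```text
clock: 7.48
eef_pos: [0.5733, -0.147, 0.1876]
tool_rot: [0.66, 0.752, -0.0, -0.0]
ft_force: [0.5, 0.1, -0.6]
grip_width: 0.0859
```

Emit:
{"fn": "arm_command", "kwargs": {"translation": [[3.1,2.4,0],[6.2,4.8,2],[8.5,6.8,5],[8.5,6.8,5],[8.5,6.8,5]], "turn": [0,0,0,0,0], "hand": [0,0,0,0,0]}}

```text
clock: 7.9
eef_pos: [0.6279, -0.0534, 0.1343]
tool_rot: [0.658, 0.753, -0.002, -0.003]
ft_force: [-0.5, -0.7, 0.7]
grip_width: 0.0852
```

```bash
python3 w.py .633,-.056,.058
```

```text
t 7.9 p [ 0.6279 -0.0534  0.1343] yaw(tool y) 0.134 down [-0.006  0.    -1.   ] j [-0.08  0.56  0.2   1.21 -0.    1.35] F [-0.5 -0.7  0.7] w 0.0852
.633,-.056,.058 -> cm [-0.34  0.52  7.63]
```

Emit:
{"fn": "arm_command", "kwargs": {"translation": [[-0.2,0.2,1],[-0.2,0.2,1.5],[-0.2,0.2,1.5],[-0.2,0.2,1.5],[-0.2,0.2,1.5]], "turn": [0,0,0,0,0], "hand": [0,0,0,0,0]}}

```text
clock: 8.32
eef_pos: [0.6316, -0.0586, 0.1237]
tool_rot: [0.66, 0.751, 0.0, 0.001]
ft_force: [0.0, -0.9, 0.4]
grip_width: 0.085
```

```bash
python3 w.py .633,-.056,.058
```

```text
t 8.32 p [ 0.6316 -0.0586  0.1237] yaw(tool y) 0.128 down [ 0.001 -0.    -1.   ] j [-0.09  0.57  0.19  1.18 -0.    1.35] F [ 0.  -0.9  0.4] w 0.085
.633,-.056,.058 -> cm [0.24 0.17 6.57]
```

Emit:
{"fn": "arm_command", "kwargs": {"translation": [[0.3,0.2,2],[0.3,0.2,4],[0.3,0.2,6],[0.3,0.2,6.6],[0.3,0.2,6.6]], "turn": [0,0,0,0,0], "hand": [0,0,0,0,0]}}

```text
clock: 8.73
eef_pos: [0.6315, -0.0544, 0.0552]
tool_rot: [0.66, 0.751, -0.001, -0.002]
ft_force: [0.8, -0.4, -0.3]
grip_width: 0.0855
```

Emit:
{"fn": "arm_command", "kwargs": {"translation": [[0,0,0],[0,0,0],[0,0,0],[0,0,0],[0,0,0]], "turn": [0,0,0,0,0], "hand": [0.4,0.7,1,1,1]}}

```text
clock: 9.15
eef_pos: [0.6342, -0.0544, 0.059]
tool_rot: [0.66, 0.751, 0.001, 0.001]
ft_force: [-2.5, -0.4, 6.4]
grip_width: 0.0593
```

Emit:
{"fn": "arm_command", "kwargs": {"translation": [[0,0,-1],[0,0,-3],[0,0,-6],[0,0,-10],[0,0,-13.5]], "turn": [0,0,0,0,0], "hand": [1,1,1,1,1]}}

```text
clock: 9.57
eef_pos: [0.6328, -0.054, 0.1939]
tool_rot: [0.66, 0.752, 0.0, -0.0]
ft_force: [1.2, 0.3, -0.7]
grip_width: 0.059
```

```bash
python3 w.py .44,-.218,.19
```

```text
t 9.57 p [ 0.6328 -0.054   0.1939] yaw(tool y) 0.13 down [-0.  0. -1.] j [-0.09  0.54  0.31  1.34  0.    1.36] F [ 1.2  0.3 -0.7] w 0.059
.44,-.218,.19 -> cm [-13.76 -21.25   0.39]
```

Emit:
{"fn": "arm_command", "kwargs": {"translation": [[-2,-3,0],[-4,-6,0],[-6,-9,0],[-8,-12,0],[-10,-15,0]], "turn": [0,0,0,0,0], "hand": [1,1,1,1,1]}}

```text
clock: 9.98
eef_pos: [0.4962, -0.1734, 0.1926]
tool_rot: [0.659, 0.752, 0.0, 0.001]
ft_force: [-0.2, -0.0, -2.0]
grip_width: 0.0588
```

Emit:
{"fn": "arm_command", "kwargs": {"translation": [[-2,-3,0],[-4,-6,3],[-4,-6.1,6],[-4,-6.1,9],[-4,-6.1,9]], "turn": [0,0,0,0,0], "hand": [1,1,1,1,1]}}

```text
clock: 10.4
eef_pos: [0.4376, -0.219, 0.0974]
tool_rot: [0.66, 0.751, -0.001, -0.005]
ft_force: [-0.7, 0.6, -2.0]
grip_width: 0.059
```

```bash
python3 w.py .44,-.222,.0635
```

```text
t 10.4 p [ 0.4376 -0.219   0.0974] yaw(tool y) 0.128 down [-0.009  0.005 -1.   ] j [-0.46  0.35 -0.26  0.97  0.    0.98] F [-0.7  0.6 -2. ] w 0.059
.44,-.222,.0635 -> cm [-0.35  0.23  3.39]
```

Emit:
{"fn": "arm_command", "kwargs": {"translation": [[-0.2,0.1,1],[-0.2,0.1,2],[-0.2,0.1,2.4],[-0.2,0.1,2.4],[-0.2,0.1,2.4]], "turn": [0,0,0,0,0], "hand": [1,1,1,1,1]}}

```text
clock: 10.82
eef_pos: [0.4441, -0.2221, 0.0784]
tool_rot: [0.659, 0.752, 0.0, 0.0]
ft_force: [1.1, 0.3, -1.2]
grip_width: 0.0592
```

```bash
python3 w.py .44,-.222,.0635
```

```text
t 10.82 p [ 0.4441 -0.2221  0.0784] yaw(tool y) 0.131 down [ 0.001 -0.    -1.   ] j [-0.46  0.37 -0.28  0.92  0.    0.98] F [ 1.1  0.3 -1.2] w 0.0592
.44,-.222,.0635 -> cm [ 0.06 -0.4   1.49]
```

Emit:
{"fn": "arm_command", "kwargs": {"translation": [[0,-0.3,0.6],[0,-0.3,1.1],[0,-0.3,1.4],[0,-0.3,1.5],[0,-0.3,1.5]], "turn": [0,0,0,0,0], "hand": [1,1,1,1,1]}}

```text
clock: 11.23
eef_pos: [0.44, -0.2225, 0.0631]
tool_rot: [0.66, 0.752, -0.0, -0.0]
ft_force: [-1.4, 1.0, 3.2]
grip_width: 0.0588
```

Emit:
{"fn": "arm_command", "kwargs": {"translation": [[0,0,0],[0,0,0],[0,0,0],[0,0,0],[0,0,0]], "turn": [0,0,0,0,0], "hand": [1,0.4,0,0,0]}}

```text
clock: 11.65
eef_pos: [0.4406, -0.2226, 0.0626]
tool_rot: [0.66, 0.752, 0.0, 0.0]
ft_force: [0.0, -0.3, 0.7]
grip_width: 0.0854
```

Emit:
{"fn": "arm_command", "kwargs": {"translation": [[0,0,-2],[0,0,-5],[0,0,-9],[0,2,-12.5],[1,4,-14]], "turn": [0,0,0,0,0], "hand": [0,0,0,0,0]}}

```text
clock: 12.07
eef_pos: [0.481, -0.2096, 0.2081]
tool_rot: [0.661, 0.751, 0.001, 0.004]
ft_force: [2.1, -0.2, -0.2]
grip_width: 0.0853
```

```bash
python3 w.py .687,-.118,.15
python3 - <<'E'
from h import *
o,i,p,d,C=wlook("w4")
z=C[...,2];q=C[(z>.07)&(z<.1)&(np.hypot(C[...,0]-.44,C[...,1]+.222)<.05)]
print(len(q),q.mean(0),fitc(q[:,:2],.0305))
E
```

```text
t 12.07 p [ 0.481  -0.2096  0.2081] yaw(tool y) 0.127 down [ 0.008 -0.004 -1.   ] j [-0.41  0.3  -0.01  1.25 -0.    1.03] F [ 2.1 -0.2 -0.2] w 0.0853
.687,-.118,.15 -> cm [ 6.5  21.55  5.93]
2949 [ 0.44082839 -0.2227288   0.08572287] [ 0.43886255 -0.22448693]
```

The tub is down on the board at (0.44, -0.223). Glue pot next.

Emit:
{"fn": "arm_command", "kwargs": {"translation": [[1.1,3.8,0],[2.2,7.6,0],[3.4,11.4,0],[4.6,15.2,0],[5.7,19,0]], "turn": [0,0,0,0,0], "hand": [0,0,0,0,0]}}

```text
clock: 12.53
eef_pos: [0.6611, -0.1251, 0.2021]
tool_rot: [0.66, 0.752, -0.0, -0.0]
ft_force: [1.3, -0.5, -0.1]
grip_width: 0.0858
```

Emit:
{"fn": "arm_command", "kwargs": {"translation": [[0.7,2,2],[0.7,2,4],[0.7,2,5],[0.7,2,5],[0.7,2,5]], "turn": [0,0,0,0,0], "hand": [0,0,0,0,0]}}

```text
clock: 12.95
eef_pos: [0.6775, -0.1171, 0.1518]
tool_rot: [0.66, 0.751, -0.001, -0.001]
ft_force: [0.0, -0.2, 0.5]
grip_width: 0.0855
```

```bash
python3 w.py .687,-.118,.077
python3 - <<'E'
from h import *
o,i,p,d,C=wlook("w5")
for c,rad,z0,z1,r in [((.687,-.118),.035,.066,.09,.0205),((.697,-.051),.042,.022,.036,.0315)]:
  z=C[...,2];q=C[(z>z0)&(z<z1)&(np.hypot(C[...,0]-c[0],C[...,1]-c[1])<rad)]
  print(len(q),q.mean(0).round(4),fitc(q[:,:2],r).round(4))
E
```

```text
t 12.95 p [ 0.6775 -0.1171  0.1518] yaw(tool y) 0.129 down [-0.003  0.    -1.   ] j [-0.17  0.67  0.43  1.34 -0.    1.27] F [ 0.  -0.2  0.5] w 0.0855
.687,-.118,.077 -> cm [-0.22  0.95  7.48]
2543 [ 0.6881 -0.1161  0.0765] [ 0.6886 -0.1179]
4510 [ 0.6974 -0.0512  0.0281] [ 0.6978 -0.0514]
```

Emit:
{"fn": "arm_command", "kwargs": {"translation": [[-0.1,1,1],[-0.1,1,3],[-0.1,1,5],[-0.1,1,6],[-0.1,1,6]], "turn": [0,0,0,0,0], "hand": [0,0,0,0,0]}}

```text
clock: 13.42
eef_pos: [0.687, -0.1169, 0.0913]
tool_rot: [0.66, 0.751, -0.001, -0.001]
ft_force: [-0.5, -1.0, -0.2]
grip_width: 0.0854
```

```bash
python3 w.py .688,-.117,.077
```

```text
t 13.42 p [ 0.687  -0.1169  0.0913] yaw(tool y) 0.129 down [-0.003  0.001 -1.   ] j [-0.17  0.73  0.38  1.22  0.    1.27] F [-0.5 -1.  -0.2] w 0.0854
.688,-.117,.077 -> cm [-0.03  0.1   1.43]
```

Emit:
{"fn": "arm_command", "kwargs": {"translation": [[0,0.1,0.7],[0,0.1,1.4],[0,0.1,1.4],[0,0.1,1.4],[0,0.1,1.4]], "turn": [0,0,0,0,0], "hand": [0,0,0.3,0.6,0.8]}}

```text
clock: 13.83
eef_pos: [0.69, -0.1163, 0.0795]
tool_rot: [0.66, 0.752, 0.0, 0.0]
ft_force: [-0.0, 0.0, -0.1]
grip_width: 0.0515
```

Emit:
{"fn": "arm_command", "kwargs": {"translation": [[0,0,0],[0,0,0],[0,0,0],[0,0,0],[0,0,0]], "turn": [0,0,0,0,0], "hand": [1,1,1,1,1]}}

```text
clock: 14.25
eef_pos: [0.6902, -0.1165, 0.0799]
tool_rot: [0.66, 0.752, 0.0, 0.001]
ft_force: [-1.1, -0.5, 5.2]
grip_width: 0.0388
```

Emit:
{"fn": "arm_command", "kwargs": {"translation": [[0,0,-1],[0,0,-2],[0,0,-3],[0,0,-4],[0,0,-5]], "turn": [0,0,0,0,0], "hand": [1,1,1,1,1]}}

```text
clock: 14.67
eef_pos: [0.6899, -0.1163, 0.1301]
tool_rot: [0.66, 0.752, 0.0, 0.0]
ft_force: [1.0, -0.0, -1.5]
grip_width: 0.038
```

```bash
python3 w.py .44,-.30,.2
python3 - <<'E'
from h import *
wlook("w6")
E
```

```text
t 14.67 p [ 0.6899 -0.1163  0.1301] yaw(tool y) 0.13 down [ 0.001 -0.    -1.   ] j [-0.17  0.71  0.44  1.3   0.    1.27] F [ 1.  -0.  -1.5] w 0.038
.44,-.30,.2 -> cm [-14.98 -27.15  -7.01]
```

View pics/w6.png

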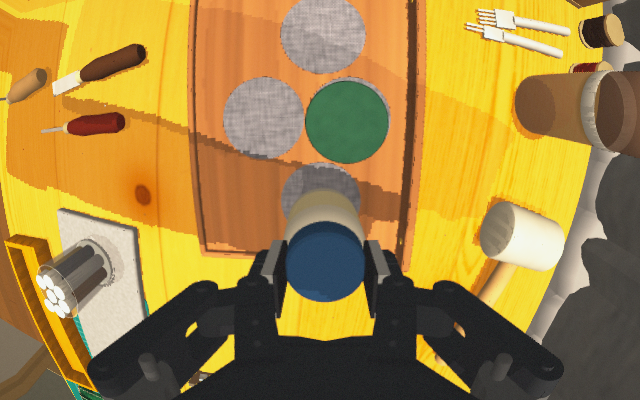

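The pot hangs upright in the jaws, and the front and left felt spots are clear. On to the board.

Emit:
{"fn": "arm_command", "kwargs": {"translation": [[0,0,-4],[-2,-3.5,-7],[-4,-7.1,-7],[-6,-10.7,-7],[-8,-14.3,-7]], "turn": [0,0,0,0,0], "hand": [1,1,1,1,1]}}

```text
clock: 15.13
eef_pos: [0.5622, -0.2115, 0.2003]
tool_rot: [0.659, 0.752, 0.0, 0.001]
ft_force: [-0.3, -1.4, -0.4]
grip_width: 0.0382
```

Emit:
{"fn": "arm_command", "kwargs": {"translation": [[-2,-3.6,0],[-4,-7.2,0],[-6,-10.8,0],[-7.2,-12.9,2],[-7.2,-12.9,5]], "turn": [0,0,0,0,0], "hand": [1,1,1,1,1]}}

```text
clock: 15.55
eef_pos: [0.4425, -0.3033, 0.1524]
tool_rot: [0.662, 0.75, -0.0, 0.004]
ft_force: [0.3, -0.7, -1.8]
grip_width: 0.0378
```

```bash
python3 w.py .44,-.301,.084
```

```text
t 15.55 p [ 0.4425 -0.3033  0.1524] yaw(tool y) 0.124 down [ 0.005 -0.006 -1.   ] j [-0.6   0.36 -0.07  1.13 -0.    0.85] F [ 0.3 -0.7 -1.8] w 0.0378
.44,-.301,.084 -> cm [ 0.31 -0.25  6.84]
```

Emit:
{"fn": "arm_command", "kwargs": {"translation": [[0,0,2],[0,0,4],[0,0,5.5],[0,0,5.5],[0,0,5.5]], "turn": [0,0,0,0,0], "hand": [1,1,1,1,1]}}

```text
clock: 15.97
eef_pos: [0.4438, -0.2987, 0.0936]
tool_rot: [0.66, 0.752, -0.0, -0.001]
ft_force: [-0.1, -0.8, -0.9]
grip_width: 0.0386
```

```bash
python3 w.py .44,-.301,.084
```

```text
t 15.97 p [ 0.4438 -0.2987  0.0936] yaw(tool y) 0.13 down [-0.001  0.001 -1.   ] j [-0.59  0.42 -0.15  1.    0.    0.85] F [-0.1 -0.8 -0.9] w 0.0386
.44,-.301,.084 -> cm [-0.18 -0.4   0.96]
```

Emit:
{"fn": "arm_command", "kwargs": {"translation": [[-0.1,-0.3,0.4],[-0.1,-0.3,0.7],[-0.1,-0.3,0.9],[-0.1,-0.3,1],[-0.1,-0.3,1]], "turn": [0,0,0,0,0], "hand": [1,1,1,1,1]}}

```text
clock: 16.38
eef_pos: [0.4416, -0.3004, 0.0841]
tool_rot: [0.66, 0.752, 0.0, 0.0]
ft_force: [-0.1, 0.2, -0.6]
grip_width: 0.0381
```

Emit:
{"fn": "arm_command", "kwargs": {"translation": [[0,0,0],[0,0,0],[0,0,0],[0,0,0],[0,0,0]], "turn": [0,0,0,0,0], "hand": [1,0.4,0,0,0]}}

```text
clock: 16.8
eef_pos: [0.4415, -0.3004, 0.0839]
tool_rot: [0.66, 0.752, 0.0, 0.0]
ft_force: [0.1, -0.7, -0.1]
grip_width: 0.0837
```

Emit:
{"fn": "arm_command", "kwargs": {"translation": [[0,0,-2],[0,0,-5],[0,0,-9],[1,2,-12],[2,5,-12]], "turn": [0,0,0,-0.1,-0.2], "hand": [0,0,0,0,0]}}

```text
clock: 17.22
eef_pos: [0.4903, -0.2765, 0.2118]
tool_rot: [0.581, 0.814, 0.0, 0.006]
ft_force: [0.7, -1.8, -0.0]
grip_width: 0.0854
```

```bash
python3 w.py .66,-.055,.2
python3 - <<'E'
from h import *
o,i,p,d,C=wlook("w7")
for c,rad,z0,z1,r in [((.44,-.30),.035,.066,.1,.0205),((.44,-.223),.045,.07,.1,.0305),((.44,-.372),.03,.045,.065,.0175)]:
  z=C[...,2];q=C[(z>z0)&(z<z1)&(np.hypot(C[...,0]-c[0],C[...,1]-c[1])<rad)]
  print(len(q),q.mean(0).round(4),fitc(q[:,:2],r).round(4))
E
```

```text
t 17.22 p [ 0.4903 -0.2765  0.2118] yaw(tool y) 0.331 down [ 0.01  -0.007 -1.   ] j [-0.51  0.37  0.1   1.29 -0.    0.73] F [ 0.7 -1.8 -0. ] w 0.0854
.66,-.055,.2 -> cm [15.44 23.24  1.21]
1652 [ 0.4408 -0.2996  0.0799] [ 0.4402 -0.3018]
2835 [ 0.4397 -0.2251  0.0869] [ 0.4389 -0.2246]
772 [ 0.442  -0.3705  0.0551] [ 0.4418 -0.3718]
```

View pics/w7.png

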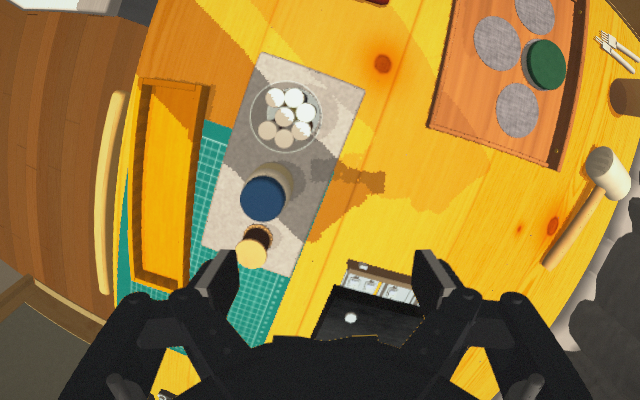

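All three stand upright on the board: the tub at (115, 285), the pot at (197, 263) and the spool at (250, 252). Next I turn the jaws and go to the tin.

Emit:
{"fn": "arm_command", "kwargs": {"translation": [[2.2,3.4,0],[4.4,6.8,0],[6.7,10,0],[8.9,13.4,0],[11.1,16.7,0]], "turn": [-0.12,-0.24,-0.36,-0.48,-0.6], "hand": [0,0,0,0,0]}}

```text
clock: 17.68
eef_pos: [0.611, -0.1132, 0.2034]
tool_rot: [0.312, 0.95, -0.0, -0.0]
ft_force: [0.0, -0.5, 0.1]
grip_width: 0.0853
```

Emit:
{"fn": "arm_command", "kwargs": {"translation": [[0,0,0],[0,0,0],[0,0,0],[0,0,0],[0,0,0]], "turn": [-0.12,-0.24,-0.36,-0.48,-0.6], "hand": [0,0,0,0,0]}}

```text
clock: 18.1
eef_pos: [0.6102, -0.1145, 0.203]
tool_rot: [0.017, 1.0, 0.0, -0.001]
ft_force: [-0.5, -0.7, -0.2]
grip_width: 0.0852
```

Emit:
{"fn": "arm_command", "kwargs": {"translation": [[0,0,0],[0,0,0],[0,0,0],[0,0,0]], "turn": [-0.12,-0.17,-0.17,-0.17], "hand": [0,0,0,0]}}

```text
clock: 18.43
eef_pos: [0.6102, -0.1148, 0.2033]
tool_rot: [-0.064, 0.998, 0.0, -0.0]
ft_force: [-0.2, 0.4, -0.6]
grip_width: 0.0854
```

```bash
python3 w.py .6975,-.051,.1
python3 - <<'E'
from h import *
o,i,p,d,C=wlook("w8")
z=C[...,2]
q=C[(z>.022)&(z<.036)&(np.hypot(C[...,0]-.6975,C[...,1]+.051)<.042)]
print(len(q),q.mean(0).round(4),fitc(q[:,:2],.0315).round(4))
hsv=cv2.cvtColor(p,cv2.COLOR_RGB2HSV)
gray=(hsv[...,1]<45)&(abs(z-.008)<.005)&(C[...,0]>.58)&(C[...,0]<.74)&(C[...,1]>-.19)&(C[...,1]<.08)
n,L,S,cen=cv2.connectedComponentsWithStats(gray.astype(np.uint8))
for k in range(1,n):
    if S[k,4]>200: q=C[L==k];print("spot",S[k,4],fitc(q[:,:2],.034).round(4),q.mean(0).round(4))
E
```

```text
t 18.43 p [ 0.6102 -0.1148  0.2033] yaw(tool y) 1.698 down [-0.001  0.    -1.   ] j [-0.19  0.5   0.28  1.35  0.   -0.31] F [-0.2  0.4 -0.6] w 0.0854
.6975,-.051,.1 -> cm [-9.48  5.21 10.32]
2168 [ 0.6955 -0.0525  0.0281] [ 0.6975 -0.0518]
spot 2625 [ 0.6312 -0.0567] [ 0.6303 -0.0573  0.0083]
spot 2334 [ 0.6863 -0.1207] [ 0.6858 -0.1208  0.0083]
spot 1688 [0.6712 0.0181] [0.6655 0.0172 0.0084]
```

Emit:
{"fn": "arm_command", "kwargs": {"translation": [[-3,1.7,2],[-6,3.4,5],[-9,5,8],[-9.5,5.2,10.3],[-9.5,5.2,10.3]], "turn": [0,0,0,0,0], "hand": [0,0,0,0,0]}}

```text
clock: 18.9
eef_pos: [0.6955, -0.0484, 0.0923]
tool_rot: [-0.066, 0.998, 0.001, -0.006]
ft_force: [-2.7, -0.4, -0.9]
grip_width: 0.0856
```

Emit:
{"fn": "arm_command", "kwargs": {"translation": [[0,0,2],[0,0,4],[0,0,4],[0,0,4],[0,0,4]], "turn": [0,0,0,0,0], "hand": [0,0,0,0,0]}}

```text
clock: 19.32
eef_pos: [0.6984, -0.0517, 0.0627]
tool_rot: [-0.064, 0.998, -0.0, 0.001]
ft_force: [0.8, -0.3, -0.2]
grip_width: 0.0854
```

```bash
python3 w.py .6975,-.0515,.024
```

```text
t 19.32 p [ 0.6984 -0.0517  0.0627] yaw(tool y) 1.699 down [ 0.002 -0.    -1.   ] j [-0.07  0.75  0.35  1.16 -0.   -0.2 ] F [ 0.8 -0.3 -0.2] w 0.0854
.6975,-.0515,.024 -> cm [0.09 0.03 3.87]
```

Emit:
{"fn": "arm_command", "kwargs": {"translation": [[0,0,1.5],[0,0,3],[0,0,3.8],[0,0,3.8],[0,0,3.8]], "turn": [0,0,0,0,0], "hand": [0,0,0,0,0]}}

```text
clock: 19.73
eef_pos: [0.6981, -0.0513, 0.0237]
tool_rot: [-0.064, 0.998, -0.0, 0.0]
ft_force: [0.0, 0.1, 0.2]
grip_width: 0.0854
```

```bash
python3 w.py .6975,-.0515,.0225
```

```text
t 19.73 p [ 0.6981 -0.0513  0.0237] yaw(tool y) 1.7 down [ 0.001 -0.    -1.   ] j [-0.07  0.79  0.3   1.09 -0.   -0.2 ] F [0.  0.1 0.2] w 0.0854
.6975,-.0515,.0225 -> cm [ 0.06 -0.02  0.12]
```

Emit:
{"fn": "arm_command", "kwargs": {"translation": [[0,0,0.2],[0,0,0.2],[0,0,0.2],[0,0,0.2],[0,0,0.2]], "turn": [0,0,0,0,0], "hand": [0,0.2,0.4,0.6,0.8]}}

```text
clock: 20.15
eef_pos: [0.699, -0.0511, 0.0225]
tool_rot: [-0.065, 0.998, -0.0, 0.001]
ft_force: [0.0, 0.1, 5.3]
grip_width: 0.0605
```

Emit:
{"fn": "arm_command", "kwargs": {"translation": [[0,0,0],[0,0,0],[0,0,0],[0,0,-1],[0,0,-3]], "turn": [0,0,0,0,0], "hand": [1,1,1,1,1]}}

```text
clock: 20.57
eef_pos: [0.6951, -0.0508, 0.0478]
tool_rot: [-0.065, 0.998, 0.0, -0.004]
ft_force: [0.4, -0.6, -0.8]
grip_width: 0.0602
```

Emit:
{"fn": "arm_command", "kwargs": {"translation": [[0,0,-3],[0,0,-6],[0,0,-7],[0,0,-7],[0,0,-7]], "turn": [0,0,0,0,0], "hand": [1,1,1,1,1]}}

```text
clock: 20.98
eef_pos: [0.6979, -0.051, 0.1209]
tool_rot: [-0.065, 0.998, -0.0, 0.0]
ft_force: [-0.3, 0.5, -1.3]
grip_width: 0.0603
```

```bash
python3 w.py .429,.175,.12
python3 - <<'E'
from h import *
o,i,p,d,C=wlook("w9")
E
```

```text
t 20.98 p [ 0.6979 -0.051   0.1209] yaw(tool y) 1.7 down [ 0.001 -0.    -1.   ] j [-0.07  0.71  0.42  1.28 -0.   -0.2 ] F [-0.3  0.5 -1.3] w 0.0603
.429,.175,.12 -> cm [23.76 25.88  0.07]
```

View pics/w9.png

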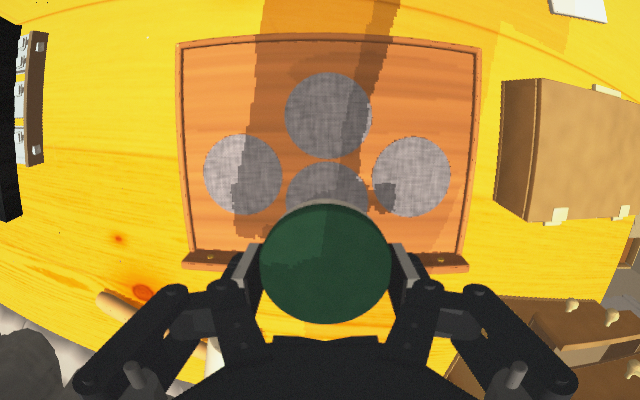

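The tin is held level. I go round the brown box to the tile.

Emit:
{"fn": "arm_command", "kwargs": {"translation": [[2.8,1.5,-2],[6,3.5,-4],[9,5.8,-5],[12,8.3,-5],[14.8,11,-5]], "turn": [0,0,0,0,0], "hand": [1,1,1,1,1]}}

```text
clock: 21.45
eef_pos: [0.5341, 0.0391, 0.1689]
tool_rot: [-0.064, 0.998, -0.0, -0.002]
ft_force: [0.0, 1.2, 0.4]
grip_width: 0.0605
```

Emit:
{"fn": "arm_command", "kwargs": {"translation": [[2.4,3.2,0],[4.8,6.4,0],[7.2,9.6,0],[9,12.8,0],[9,14.5,1]], "turn": [0,0,0,0,0], "hand": [1,1,1,1,1]}}

```text
clock: 21.87
eef_pos: [0.4243, 0.1727, 0.1599]
tool_rot: [-0.066, 0.998, -0.0, -0.002]
ft_force: [0.9, 1.2, -1.2]
grip_width: 0.06
```

Emit:
{"fn": "arm_command", "kwargs": {"translation": [[0,0.2,2],[0,0.2,2],[0,0.2,2]], "turn": [0,0,0], "hand": [1,1,1]}}

```text
clock: 22.12
eef_pos: [0.4264, 0.1724, 0.1384]
tool_rot: [-0.065, 0.998, -0.001, -0.003]
ft_force: [0.8, 0.5, -0.6]
grip_width: 0.0604
```

```bash
python3 - <<'E'
from h import *
for n in ("wrist","scene","side"):
    i=camera_info(n);p,d=camera(n);C=(wcloud if n=="wrist" else cloud)(i,d);z=C[...,2]
    if n=="wrist": save("w10",p)
    hsv=cv2.cvtColor(p,cv2.COLOR_RGB2HSV)
    m=(d>0)&(hsv[...,1]<40)&(hsv[...,2]>120)&(abs(z-.008)<.008)&(abs(C[...,0]-.43)<.08)&(abs(C[...,1]-.175)<.08)
    k,L,S,_=cv2.connectedComponentsWithStats(m.astype(np.uint8));
    if k<2: continue
    b=1+S[1:,4].argmax();q=C[L==b];print(n,len(q),cv2.minAreaRect((q[:,:2]*1000).astype(np.float32)),np.median(q[:,2]))
E
python3 w.py .429,.173,.0225
```

```text
wrist 943 ((398.08343505859375, 196.00711059570312), (38.97480010986328, 24.484691619873047), 16.07674789428711) 0.0075529668576729825
scene 258 ((465.7757568359375, 187.42434692382812), (32.27991485595703, 86.49870300292969), 37.72300338745117) 0.008233928280250352
side 108 ((455.7975769042969, 190.6439666748047), (26.046741485595703, 69.21802520751953), 17.642925262451172) 0.0065464649705657685
t 22.27 p [0.429  0.1726 0.1408] yaw(tool y) 1.699 down [-0. -0. -1.] j [ 0.38  0.24 -0.28  1.05 -0.    0.25] F [-0.7 -0.1 -0.4] w 0.0602
.429,.173,.0225 -> cm [-1.000e-02  5.000e-02  1.183e+01]
```

View pics/w10.png

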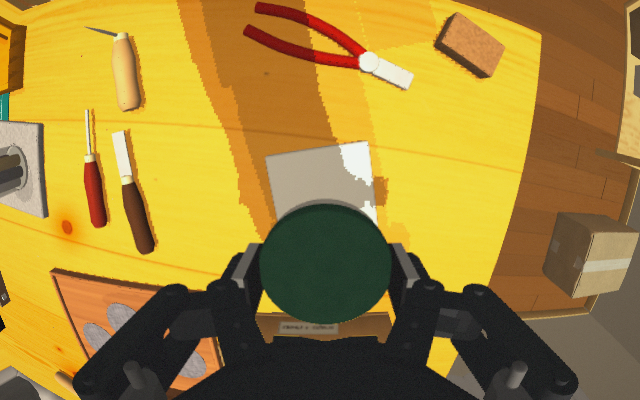

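The tin hides much of the tile, but its two near corners show at (row 157, col 266) and (142, 367). I'll combine those with the first, unoccluded pictures.

Run:
```python
from h import *
i=camera_info("wrist");K=np.array(i["mtx"]);T=np.linalg.inv(np.array(i["world_to_cam"]))
def ray(r,c,z):
    a=(c-K[0,2])/K[0,0];b=(r-K[1,2])/K[1,1];t=np.hypot(a,b)
    v=T[:3,:3]@np.array([a*np.sin(t)/t,b*np.sin(t)/t,np.cos(t)]);s=(z-T[2,3])/v[2];return T[:3,3]+s*v
A=ray(157,266,.008);B=ray(142,367,.008);print(A,B,np.linalg.norm(A-B))
e=(B-A)/np.linalg.norm(B-A);n=np.array([-e[1],e[0],0]); n=n if n[0]>0 else -n
print("centre wrist",(A+B)/2+.045*n)
for n_ in ("scene","side"):
    z=np.load(n_+".npz");p=z["p"];C=cloud(camera_info(n_),z["d"]);hsv=cv2.cvtColor(p,cv2.COLOR_RGB2HSV)
    m=(z["d"]>0)&(hsv[...,1]<50)&(hsv[...,2]>170)&(abs(C[...,2]-.008)<.008)&(abs(C[...,0]-.43)<.08)&(abs(C[...,1]-.175)<.08)
    q=C[m];print(n_,len(q),q.mean(0),cv2.minAreaRect((q[:,:2]*1000).astype(np.float32)))
```

```text
[0.40407667 0.11887295 0.008     ] [0.38038653 0.20300024 0.008     ] 0.08739921824761282
centre wrist [0.43554696 0.17313415 0.008     ]
scene 1915 [0.42660996 0.17649165 0.00816533] ((428.7335510253906, 172.29296875), (88.84580993652344, 93.7122802734375), 16.036306381225586)
side 1359 [0.42956169 0.17666322 0.00672535] ((430.0727233886719, 174.1785125732422), (88.03511047363281, 90.42642211914062), 16.00541877746582)
```

Emit:
{"fn": "arm_command", "kwargs": {"translation": [[-0.2,0.2,3],[-0.2,0.2,6],[-0.2,0.2,9],[-0.2,0.2,10.8],[-0.2,0.2,10.8]], "turn": [0,0,0,0,0], "hand": [1,1,1,1,1]}}

```text
clock: 22.68
eef_pos: [0.4281, 0.1735, 0.0297]
tool_rot: [-0.064, 0.998, -0.001, -0.003]
ft_force: [-0.3, -1.3, -0.9]
grip_width: 0.0603
```

Emit:
{"fn": "arm_command", "kwargs": {"translation": [[0,0,0],[0,0,0],[0,0,0]], "turn": [0,0,0], "hand": [1,1,1]}}

```text
clock: 22.93
eef_pos: [0.4323, 0.1758, 0.0346]
tool_rot: [-0.064, 0.998, 0.001, 0.002]
ft_force: [0.2, 0.4, -0.8]
grip_width: 0.0603
```

```bash
python3 w.py .431,.175,.023
```

```text
t 22.93 p [0.4323 0.1758 0.0346] yaw(tool y) 1.699 down [ 0.004  0.001 -1.   ] j [ 0.39  0.38 -0.41  0.78 -0.    0.26] F [ 0.2  0.4 -0.8] w 0.0603
.431,.175,.023 -> cm [ 0.14 -0.07  1.16]
```

Emit:
{"fn": "arm_command", "kwargs": {"translation": [[0,0,0.3],[0,0,0.6],[0,0,0.8],[0,0,0.9],[0,0,0.9]], "turn": [0,0,0,0,0], "hand": [1,1,1,1,1]}}

```text
clock: 23.35
eef_pos: [0.4302, 0.1753, 0.0235]
tool_rot: [-0.065, 0.998, -0.0, -0.0]
ft_force: [0.0, -0.6, -0.5]
grip_width: 0.0605
```

```bash
python3 w.py .431,.175,.023
```

```text
t 23.35 p [0.4302 0.1753 0.0235] yaw(tool y) 1.7 down [-0.001 -0.    -1.   ] j [ 0.39  0.4  -0.42  0.75 -0.    0.26] F [ 0.  -0.6 -0.5] w 0.0605
.431,.175,.023 -> cm [-0.08 -0.04  0.05]
```

Emit:
{"fn": "arm_command", "kwargs": {"translation": [[0,0,0.1],[0,0,0.1],[0,0,0.1],[0,0,0.1],[0,0,0.1]], "turn": [0,0,0,0,0], "hand": [1,0.6,0,0,0]}}

```text
clock: 23.77
eef_pos: [0.4306, 0.1755, 0.0229]
tool_rot: [-0.065, 0.998, 0.0, 0.0]
ft_force: [0.4, 0.1, 0.1]
grip_width: 0.0852
```

Emit:
{"fn": "arm_command", "kwargs": {"translation": [[0,0,0],[0,0,-2],[0,0,-5],[0,0,-9],[0,-1,-13]], "turn": [0,0,0,0,0], "hand": [0,0,0,0,0]}}

```text
clock: 24.18
eef_pos: [0.4308, 0.166, 0.1536]
tool_rot: [-0.065, 0.998, 0.0, -0.001]
ft_force: [1.7, -0.4, 0.3]
grip_width: 0.0856
```

Emit:
{"fn": "arm_command", "kwargs": {"translation": [[0,-4,-3],[0,-8,-4],[0,-12,-4],[0,-15.5,-4],[0,-19,-4]], "turn": [0.12,0.24,0.36,0.48,0.6], "hand": [0,0,0,0,0]}}

```text
clock: 24.6
eef_pos: [0.4566, -0.0251, 0.1937]
tool_rot: [0.236, 0.972, 0.0, 0.001]
ft_force: [0.8, 0.4, 0.9]
grip_width: 0.0857
```

```bash
python3 w.py .44,-.30,.2
python3 - <<'E'
from h import *
for n in ("scene","side"):
    i=camera_info(n);p,d=camera(n);save(n+"2",p);C=cloud(i,d);z=C[...,2];hsv=cv2.cvtColor(p,cv2.COLOR_RGB2HSV)
    m=(d>0)&(hsv[...,1]<50)&(hsv[...,2]>170)&(abs(z-.008)<.008)&(abs(C[...,0]-.43)<.08)&(abs(C[...,1]-.175)<.08)
    q=C[m];print(n,"tile",cv2.minAreaRect((q[:,:2]*1000).astype(np.float32)))
    q=C[(d>0)&(z>.022)&(z<.04)&(np.hypot(C[...,0]-.43,C[...,1]-.175)<.05)];print("tin",len(q),np.median(q[:,2]),fitc(q[:,:2],.0315))
E
```

```text
t 24.6 p [ 0.4566 -0.0251  0.1937] yaw(tool y) 1.094 down [ 0.002 -0.001 -1.   ] j [-0.05  0.19 -0.2   1.18 -0.    0.42] F [0.8 0.4 0.9] w 0.0857
.44,-.30,.2 -> cm [-11.15 -25.18  -0.62]
scene tile ((428.36822509765625, 173.10421752929688), (89.39378356933594, 91.04090881347656), 15.2346773147583)
tin 821 0.028771829161802487 [0.42789807 0.1771545 ]
side tile ((430.18572998046875, 174.63864135742188), (87.91375732421875, 90.25167083740234), 15.83021068572998)
tin 573 0.027262267214784974 [0.42865932 0.17798052]
```

The tin sits on the tile, within about 3–4 mm of its middle. Now I return the spool.

Emit:
{"fn": "arm_command", "kwargs": {"translation": [[-1.7,-3.6,0],[-3.4,-7.2,0],[-5,-10.8,0],[-6.7,-14.4,0],[-8.4,-18,0]], "turn": [0.12,0.24,0.36,0.48,0.6], "hand": [0,0,0,0,0]}}

```text
clock: 25.12
eef_pos: [0.4493, -0.2224, 0.1928]
tool_rot: [0.512, 0.859, 0.0, -0.0]
ft_force: [0.6, 1.0, -0.2]
grip_width: 0.0851
```

```bash
python3 w.py .442,-.372,.15
```

```text
t 25.12 p [ 0.4493 -0.2224  0.1928] yaw(tool y) 0.496 down [ 0.  0. -1.] j [-0.46  0.27 -0.09  1.21  0.    0.61] F [ 0.6  1.  -0.2] w 0.0851
.442,-.372,.15 -> cm [-12.81  -7.76   4.27]
```

Emit:
{"fn": "arm_command", "kwargs": {"translation": [[-3.4,-2,0],[-6.8,-4,0],[-10.2,-6.2,0],[-12.7,-7.7,2],[-12.7,-7.7,4]], "turn": [0.12,0.24,0.36,0.36,0.36], "hand": [0,0,0,0,0]}}

```text
clock: 25.53
eef_pos: [0.4436, -0.3757, 0.1533]
tool_rot: [0.658, 0.753, -0.001, 0.003]
ft_force: [-0.4, 0.7, -0.5]
grip_width: 0.0854
```

Emit:
{"fn": "arm_command", "kwargs": {"translation": [[0,0,2],[0,0,5],[0,0,6],[0,0,6],[0,0,6]], "turn": [0,0,0,0,0], "hand": [0,0,0,0,0]}}

```text
clock: 25.95
eef_pos: [0.4429, -0.3691, 0.0927]
tool_rot: [0.655, 0.755, 0.0, -0.001]
ft_force: [-0.9, 0.9, 0.3]
grip_width: 0.0853
```

```bash
python3 w.py .442,-.372,.045
```

```text
t 25.95 p [ 0.4429 -0.3691  0.0927] yaw(tool y) 0.141 down [-0.001  0.001 -1.   ] j [-0.69  0.5  -0.03  1.04  0.    0.73] F [-0.9  0.9  0.3] w 0.0853
.442,-.372,.045 -> cm [-0.28 -0.13  4.77]
```

Emit:
{"fn": "arm_command", "kwargs": {"translation": [[-0.2,-0.1,1.5],[-0.2,-0.1,3.5],[-0.2,-0.1,4.7],[-0.2,-0.1,4.7],[-0.2,-0.1,4.7]], "turn": [0,0,0,0,0], "hand": [0,0,0,0,0]}}

```text
clock: 26.37
eef_pos: [0.4429, -0.3722, 0.0472]
tool_rot: [0.656, 0.755, 0.0, 0.001]
ft_force: [0.6, 0.3, 0.4]
grip_width: 0.0855
```

Emit:
{"fn": "arm_command", "kwargs": {"translation": [[0,0,0],[0,0,0],[0,0,0],[0,0,0],[0,0,0]], "turn": [0,0,0,0,0], "hand": [0.4,0.8,1,1,1]}}

```text
clock: 26.78
eef_pos: [0.4426, -0.3725, 0.047]
tool_rot: [0.656, 0.755, -0.0, 0.001]
ft_force: [-0.8, -0.3, 3.1]
grip_width: 0.033
```

Emit:
{"fn": "arm_command", "kwargs": {"translation": [[0,0,-1],[0,0,-3],[0,0,-6],[0,0,-10],[0,0,-14]], "turn": [0,0,0,0,0], "hand": [1,1,1,1,1]}}

```text
clock: 27.2
eef_pos: [0.4411, -0.3712, 0.1869]
tool_rot: [0.656, 0.755, 0.0, -0.001]
ft_force: [0.3, -0.3, -0.7]
grip_width: 0.0328
```

```bash
python3 w.py .67,.019,.18
```

```text
t 27.2 p [ 0.4411 -0.3712  0.1869] yaw(tool y) 0.14 down [-0.002  0.002 -1.   ] j [-0.7   0.42  0.11  1.26  0.    0.73] F [ 0.3 -0.3 -0.7] w 0.0328
.67,.019,.18 -> cm [35.45 28.1   0.71]
```

Emit:
{"fn": "arm_command", "kwargs": {"translation": [[3.2,2.55,0],[6.4,5.1,0],[9.6,7.65,0],[12.8,10.2,0],[16,12.7,0]], "turn": [0,0,0,0,0], "hand": [1,1,1,1,1]}}

```text
clock: 27.62
eef_pos: [0.546, -0.1943, 0.1867]
tool_rot: [0.656, 0.755, 0.0, 0.0]
ft_force: [0.7, -0.5, -0.3]
grip_width: 0.033
```

Emit:
{"fn": "arm_command", "kwargs": {"translation": [[3.2,2.55,0],[6.4,5.1,0],[9.6,7.65,0],[12.8,10.2,0],[16,12.7,0]], "turn": [0,0,0,0,0], "hand": [1,1,1,1,1]}}

```text
clock: 28.03
eef_pos: [0.6495, -0.0177, 0.1865]
tool_rot: [0.656, 0.755, 0.0, 0.0]
ft_force: [-0.0, -1.0, -0.4]
grip_width: 0.0332
```

Emit:
{"fn": "arm_command", "kwargs": {"translation": [[3.2,2.5,1],[3.4,2.7,4],[3.4,2.7,7],[3.4,2.7,9],[3.4,2.7,9]], "turn": [0,0,0,0,0], "hand": [1,1,1,1,1]}}

```text
clock: 28.45
eef_pos: [0.6669, 0.0184, 0.09]
tool_rot: [0.656, 0.755, -0.004, -0.004]
ft_force: [-1.2, 0.6, -1.9]
grip_width: 0.0329
```

Emit:
{"fn": "arm_command", "kwargs": {"translation": [[0,0,0],[0,0,0]], "turn": [0,0], "hand": [1,1]}}

```text
clock: 28.62
eef_pos: [0.6719, 0.0176, 0.0977]
tool_rot: [0.656, 0.755, 0.001, 0.001]
ft_force: [0.0, -0.8, 0.4]
grip_width: 0.033
```

```bash
python3 w.py .67,.019,.043
```

```text
t 28.62 p [0.6719 0.0176 0.0977] yaw(tool y) 0.14 down [ 0.002  0.    -1.   ] j [0.03 0.67 0.28 1.18 0.   1.46] F [ 0.  -0.8  0.4] w 0.033
.67,.019,.043 -> cm [ 0.17 -0.18  5.47]
```

Emit:
{"fn": "arm_command", "kwargs": {"translation": [[0.1,-0.1,2],[0.1,-0.1,3.5],[0.1,-0.1,4.3],[0.1,-0.1,4.3],[0.1,-0.1,4.3]], "turn": [0,0,0,0,0], "hand": [1,1,1,1,1]}}

```text
clock: 29.03
eef_pos: [0.6705, 0.0184, 0.0542]
tool_rot: [0.656, 0.755, 0.001, 0.001]
ft_force: [-0.3, 1.2, 0.1]
grip_width: 0.0331
```

```bash
python3 w.py .67,.019,.043
```

```text
t 29.03 p [0.6705 0.0184 0.0542] yaw(tool y) 0.14 down [ 0.002  0.    -1.   ] j [ 0.03  0.7   0.23  1.09 -0.    1.46] F [-0.3  1.2  0.1] w 0.0331
.67,.019,.043 -> cm [ 0.07 -0.04  1.12]
```

Emit:
{"fn": "arm_command", "kwargs": {"translation": [[0,0,0.4],[0,0,0.8],[0,0,1],[0,0,1.1],[0,0,1.1]], "turn": [0,0,0,0,0], "hand": [1,1,1,1,1]}}

```text
clock: 29.45
eef_pos: [0.6702, 0.0186, 0.043]
tool_rot: [0.656, 0.755, 0.0, 0.0]
ft_force: [-1.5, 0.2, 4.1]
grip_width: 0.0328
```

Emit:
{"fn": "arm_command", "kwargs": {"translation": [[0,0,0],[0,0,0],[0,0,0],[0,0,0],[0,0,0]], "turn": [0,0,0,0,0], "hand": [1,0.4,0,0,0]}}

```text
clock: 29.87
eef_pos: [0.6696, 0.0187, 0.0413]
tool_rot: [0.656, 0.755, -0.0, -0.0]
ft_force: [-0.0, 1.1, 0.9]
grip_width: 0.0792
```

Emit:
{"fn": "arm_command", "kwargs": {"translation": [[0,0,-1],[0,0,-4],[0,0,-8],[0,0,-12],[-2,-2,-14]], "turn": [0,0,0,0,0], "hand": [0,0,0,0,0]}}

```text
clock: 30.28
eef_pos: [0.6571, -0.0006, 0.188]
tool_rot: [0.654, 0.756, 0.004, 0.004]
ft_force: [1.3, -0.5, 2.0]
grip_width: 0.0852
```

```bash
python3 - <<'E'
from h import *
o,i,p,d,C=wlook("w11");z=C[...,2]
q=C[(z>.045)&(z<.06)&(np.hypot(C[...,0]-.67,C[...,1]-.019)<.035)];print(len(q),q.mean(0),fitc(q[:,:2],.0175))
E
python3 w.py .44,-.3,.2
```

```text
1218 [0.66992741 0.0192991  0.05153564] [0.67007046 0.01901185]
t 30.33 p [ 0.6543 -0.0072  0.1917] yaw(tool y) 0.139 down [ 0.012 -0.003 -1.   ] j [-0.01  0.57  0.36  1.35 -0.    1.42] F [-2.1 -2.8  2.8] w 0.0855
.44,-.3,.2 -> cm [-26.04 -25.27  -1.  ]
```

The spool is back on its spot. Glue pot next.

Emit:
{"fn": "arm_command", "kwargs": {"translation": [[-2.9,-2.8,0],[-5.8,-5.6,0],[-8.7,-8.4,0],[-11.5,-11.2,0],[-14.4,-14,0]], "turn": [0,0,0,0,0], "hand": [0,0,0,0,0]}}

```text
clock: 30.75
eef_pos: [0.5328, -0.1672, 0.1822]
tool_rot: [0.656, 0.755, 0.0, 0.0]
ft_force: [0.9, 0.1, -0.2]
grip_width: 0.085
```

Emit:
{"fn": "arm_command", "kwargs": {"translation": [[-2.9,-2.8,0],[-5.8,-5.6,0],[-8.7,-8.4,0],[-11.6,-11.2,0],[-11.6,-11.2,4]], "turn": [0,0,0,0,0], "hand": [0,0,0,0,0]}}

```text
clock: 31.17
eef_pos: [0.4402, -0.3054, 0.1493]
tool_rot: [0.659, 0.752, -0.001, 0.008]
ft_force: [1.5, -0.8, 0.7]
grip_width: 0.0853
```

Emit:
{"fn": "arm_command", "kwargs": {"translation": [[0,0,0],[0,0,0],[0,0,0]], "turn": [0,0,0], "hand": [0,0,0]}}

```text
clock: 31.42
eef_pos: [0.44, -0.2963, 0.1427]
tool_rot: [0.656, 0.755, 0.0, 0.0]
ft_force: [0.6, -1.1, 0.9]
grip_width: 0.0852
```

```bash
python3 w.py .4405,-.301,.0835
python3 - <<'E'
from h import *
o,i,p,d,C=wlook("w12");z=C[...,2]
q=C[(z>.07)&(z<.1)&(np.hypot(C[...,0]-.44,C[...,1]+.30)<.035)];print(len(q),q.mean(0),fitc(q[:,:2],.0205))
E
```

```text
t 31.42 p [ 0.44   -0.2963  0.1427] yaw(tool y) 0.141 down [ 0. -0. -1.] j [-0.59  0.37 -0.1   1.11  0.    0.84] F [ 0.6 -1.1  0.9] w 0.0852
.4405,-.301,.0835 -> cm [-0.47 -0.02  5.92]
2818 [ 0.43980685 -0.29964657  0.080403  ] [ 0.44012888 -0.30178761]
```

Emit:
{"fn": "arm_command", "kwargs": {"translation": [[-0.4,0,1.5],[-0.4,0,3],[-0.4,0,4.5],[-0.4,0,5.6],[-0.4,0,5.6]], "turn": [0,0,0,0,0], "hand": [0,0,0,0,0]}}

```text
clock: 31.88
eef_pos: [0.4405, -0.2991, 0.0851]
tool_rot: [0.655, 0.756, -0.0, -0.001]
ft_force: [0.2, -0.4, -0.9]
grip_width: 0.0854
```

Emit:
{"fn": "arm_command", "kwargs": {"translation": [[0,0,0.1],[0,0,0.1],[0,0,0.1]], "turn": [0,0,0], "hand": [0,0,0]}}

```text
clock: 32.13
eef_pos: [0.4413, -0.3008, 0.0863]
tool_rot: [0.656, 0.755, 0.0, 0.001]
ft_force: [0.9, 1.1, 0.6]
grip_width: 0.0851
```

```bash
python3 w.py .4405,-.301,.0835
```

```text
t 32.13 p [ 0.4413 -0.3008  0.0863] yaw(tool y) 0.141 down [ 0.002 -0.002 -1.   ] j [-0.6   0.43 -0.17  0.97 -0.    0.83] F [0.9 1.1 0.6] w 0.0851
.4405,-.301,.0835 -> cm [-0.01 -0.09  0.28]
```

Emit:
{"fn": "arm_command", "kwargs": {"translation": [[0,-0.1,0.2],[0,-0.1,0.2],[0,-0.1,0.2],[0,-0.1,0.2],[0,-0.1,0.2]], "turn": [0,0,0,0,0], "hand": [0.2,0.5,0.8,1,1]}}

```text
clock: 32.55
eef_pos: [0.4395, -0.301, 0.0834]
tool_rot: [0.656, 0.755, 0.0, 0.001]
ft_force: [0.2, 0.1, 3.5]
grip_width: 0.038
```

Emit:
{"fn": "arm_command", "kwargs": {"translation": [[0,0,0],[0,0,0],[0,0,0],[0,0,0],[0,0,0]], "turn": [0,0,0,0,0], "hand": [1,1,1,1,1]}}

```text
clock: 32.97
eef_pos: [0.4395, -0.301, 0.0834]
tool_rot: [0.656, 0.755, 0.0, 0.001]
ft_force: [-0.0, -0.1, 6.1]
grip_width: 0.0385
```

Emit:
{"fn": "arm_command", "kwargs": {"translation": [[0,0,-1],[0,0,-3],[0,0,-6],[0,0,-9],[0,0,-11.5]], "turn": [0,0,0,0,0], "hand": [1,1,1,1,1]}}

```text
clock: 33.38
eef_pos: [0.4388, -0.3005, 0.1995]
tool_rot: [0.656, 0.755, -0.0, -0.0]
ft_force: [0.9, -0.3, -0.6]
grip_width: 0.0385
```

```bash
python3 w.py .6865,-.120,.2
```

```text
t 33.38 p [ 0.4388 -0.3005  0.1995] yaw(tool y) 0.14 down [-0.  0. -1.] j [-0.6   0.33  0.    1.25 -0.    0.83] F [ 0.9 -0.3 -0.6] w 0.0385
.6865,-.120,.2 -> cm [14.42 27.05 -0.06]
```

Emit:
{"fn": "arm_command", "kwargs": {"translation": [[1.8,3.4,0],[3.6,6.8,0],[5.4,10.2,0],[7.2,13.5,0],[9,16.9,0]], "turn": [0,0,0,0,0], "hand": [1,1,1,1,1]}}

```text
clock: 33.8
eef_pos: [0.5944, -0.1868, 0.1977]
tool_rot: [0.656, 0.755, -0.0, -0.001]
ft_force: [-0.4, -1.1, -1.2]
grip_width: 0.0383
```

Emit:
{"fn": "arm_command", "kwargs": {"translation": [[1.8,3.4,0],[3.6,6.8,1],[5.4,10.1,3],[5.4,10.1,6],[5.4,10.1,8]], "turn": [0,0,0,0,0], "hand": [1,1,1,1,1]}}

```text
clock: 34.22
eef_pos: [0.6869, -0.1177, 0.114]
tool_rot: [0.654, 0.756, -0.001, -0.001]
ft_force: [-1.0, -0.0, -2.0]
grip_width: 0.0384
```

Emit:
{"fn": "arm_command", "kwargs": {"translation": [[0,0,1],[0,0,1.5],[0,0,1.5],[0,0,1.5],[0,0,1.5]], "turn": [0,0,0,0,0], "hand": [1,1,1,1,1]}}

```text
clock: 34.63
eef_pos: [0.6873, -0.1212, 0.1052]
tool_rot: [0.656, 0.755, 0.001, 0.002]
ft_force: [-0.3, 0.3, -0.0]
grip_width: 0.0385
```

```bash
python3 w.py .687,-.120,.0796
```

```text
t 34.63 p [ 0.6873 -0.1212  0.1052] yaw(tool y) 0.139 down [ 0.004 -0.001 -1.   ] j [-0.17  0.71  0.39  1.24  0.    1.26] F [-0.3  0.3 -0. ] w 0.0385
.687,-.120,.0796 -> cm [ 0.13 -0.02  2.56]
```

Emit:
{"fn": "arm_command", "kwargs": {"translation": [[0.1,0,0.8],[0.1,0,1.6],[0.1,0,2],[0.1,0,2],[0.1,0,2]], "turn": [0,0,0,0,0], "hand": [1,1,1,1,1]}}

```text
clock: 35.05
eef_pos: [0.6856, -0.1193, 0.082]
tool_rot: [0.656, 0.755, -0.0, -0.001]
ft_force: [-0.3, 0.4, -0.7]
grip_width: 0.0384
```

```bash
python3 w.py .687,-.120,.0796
```

```text
t 35.05 p [ 0.6856 -0.1193  0.082 ] yaw(tool y) 0.14 down [-0.002  0.    -1.   ] j [-0.17  0.73  0.36  1.2  -0.    1.26] F [-0.3  0.4 -0.7] w 0.0384
.687,-.120,.0796 -> cm [-0.08  0.13  0.24]
```

Emit:
{"fn": "arm_command", "kwargs": {"translation": [[0,0.1,0.2],[0,0.1,0.3],[0,0.1,0.4],[0,0.1,0.4],[0,0.1,0.4]], "turn": [0,0,0,0,0], "hand": [1,1,1,1,1]}}

```text
clock: 35.47
eef_pos: [0.6876, -0.1193, 0.0795]
tool_rot: [0.656, 0.755, 0.0, 0.001]
ft_force: [0.0, 0.5, 4.0]
grip_width: 0.0384
```

Emit:
{"fn": "arm_command", "kwargs": {"translation": [[0,0,0],[0,0,0],[0,0,0],[0,0,0],[0,0,0]], "turn": [0,0,0,0,0], "hand": [1,0.4,0,0,0]}}

```text
clock: 35.88
eef_pos: [0.687, -0.1193, 0.0784]
tool_rot: [0.656, 0.755, -0.0, -0.0]
ft_force: [0.5, -0.1, -0.2]
grip_width: 0.084
```

Emit:
{"fn": "arm_command", "kwargs": {"translation": [[0,0,-1],[0,0,-4],[0,0,-8],[0,0,-11],[0,-2,-12]], "turn": [0,0,0,0,0], "hand": [0,0,0,0,0]}}

```text
clock: 36.3
eef_pos: [0.6725, -0.122, 0.2057]
tool_rot: [0.655, 0.755, 0.004, 0.006]
ft_force: [-0.3, 0.1, 0.2]
grip_width: 0.0851
```

```bash
python3 - <<'E'
from h import *
o,i,p,d,C=wlook("w13");z=C[...,2]
q=C[(z>.066)&(z<.09)&(np.hypot(C[...,0]-.687,C[...,1]+.12)<.035)];print(len(q),q.mean(0),fitc(q[:,:2],.0205))
E
python3 w.py .4395,-.2235,.2
```

```text
1703 [ 0.68800379 -0.11921059  0.07655742] [ 0.68850509 -0.12055377]
t 36.35 p [ 0.6677 -0.1231  0.2065] yaw(tool y) 0.14 down [ 0.009 -0.002 -1.   ] j [-0.18  0.62  0.48  1.43 -0.    1.25] F [-2.7  0.6  0.9] w 0.0855
.4395,-.2235,.2 -> cm [ -6.77 -24.     0.47]
```

The pot is back on its spot. Last, the tub.

Emit:
{"fn": "arm_command", "kwargs": {"translation": [[-1.1,-3.9,0],[-2.2,-7.8,0],[-3.3,-11.7,0],[-4.4,-15.6,0],[-5.5,-19.5,0]], "turn": [0,0,0,0,0], "hand": [0,0,0,0,0]}}

```text
clock: 36.77
eef_pos: [0.4799, -0.204, 0.1986]
tool_rot: [0.656, 0.755, -0.0, -0.0]
ft_force: [-0.2, -0.9, -0.1]
grip_width: 0.085
```

Emit:
{"fn": "arm_command", "kwargs": {"translation": [[-1.1,-4.3,0],[-1.1,-4.3,3],[-1.1,-4.3,6],[-1.1,-4.3,6],[-1.1,-4.3,6]], "turn": [0,0,0,0,0], "hand": [0,0,0,0,0]}}

```text
clock: 37.18
eef_pos: [0.4395, -0.2201, 0.138]
tool_rot: [0.656, 0.755, -0.0, -0.002]
ft_force: [-0.2, -0.4, 1.1]
grip_width: 0.0854
```

```bash
python3 w.py .4395,-.2235,.062
python3 - <<'E'
from h import *
o,i,p,d,C=wlook("w14");z=C[...,2]
q=C[(z>.07)&(z<.1)&(np.hypot(C[...,0]-.44,C[...,1]+.223)<.045)];print(len(q),q.mean(0),fitc(q[:,:2],.0305))
E
```

```text
t 37.18 p [ 0.4395 -0.2201  0.138 ] yaw(tool y) 0.14 down [-0.004  0.002 -1.   ] j [-0.46  0.3  -0.2   1.07  0.    0.97] F [-0.2 -0.4  1.1] w 0.0854
.4395,-.2235,.062 -> cm [-0.35 -0.03  7.6 ]
5301 [ 0.43996632 -0.22206463  0.08590316] [ 0.43891334 -0.22452728]
```

Emit:
{"fn": "arm_command", "kwargs": {"translation": [[-0.2,0,1.5],[-0.2,0,3],[-0.2,0,5],[-0.2,0,7.2],[-0.2,0,7.4]], "turn": [0,0,0,0,0], "hand": [0,0,0,0,0]}}

```text
clock: 37.65
eef_pos: [0.4409, -0.2218, 0.0633]
tool_rot: [0.655, 0.755, -0.0, -0.001]
ft_force: [-0.0, 0.2, 0.6]
grip_width: 0.0854
```

Emit:
{"fn": "arm_command", "kwargs": {"translation": [[0,0,0],[0,0,0],[0,0,0],[0,0,0],[0,0,0]], "turn": [0,0,0,0,0], "hand": [0,0.3,0.6,1,1]}}

```text
clock: 38.07
eef_pos: [0.4424, -0.2233, 0.067]
tool_rot: [0.656, 0.755, 0.0, 0.002]
ft_force: [-1.9, 0.5, 4.8]
grip_width: 0.0592
```

Emit:
{"fn": "arm_command", "kwargs": {"translation": [[0,0,0],[0,0,-2],[0,0,-5],[0,0,-9],[0,0,-12.5]], "turn": [0,0,0,0,0], "hand": [1,1,1,1,1]}}

```text
clock: 38.48
eef_pos: [0.4412, -0.2226, 0.1925]
tool_rot: [0.656, 0.755, 0.0, 0.001]
ft_force: [0.2, 0.0, -0.4]
grip_width: 0.0588
```

```bash
python3 w.py .631,-.057,.18
```

```text
t 38.48 p [ 0.4412 -0.2226  0.1925] yaw(tool y) 0.14 down [ 0.001 -0.    -1.   ] j [-0.47  0.26 -0.11  1.2   0.    0.96] F [ 0.2  0.  -0.4] w 0.0588
.631,-.057,.18 -> cm [13.75 21.1   1.26]
```

Emit:
{"fn": "arm_command", "kwargs": {"translation": [[2,3.1,0],[4,6.2,0],[6,9.3,0],[8,12.4,0],[10,15.5,0]], "turn": [0,0,0,0,0], "hand": [1,1,1,1,1]}}

```text
clock: 38.9
eef_pos: [0.5822, -0.1008, 0.1914]
tool_rot: [0.656, 0.755, 0.001, 0.001]
ft_force: [0.3, -1.1, -0.2]
grip_width: 0.0586
```

Emit:
{"fn": "arm_command", "kwargs": {"translation": [[2,3.1,0],[3.7,5.6,1],[3.7,5.6,4],[3.7,5.6,7],[3.7,5.6,8.5]], "turn": [0,0,0,0,0], "hand": [1,1,1,1,1]}}

```text
clock: 39.32
eef_pos: [0.6299, -0.0564, 0.1019]
tool_rot: [0.655, 0.755, -0.001, -0.002]
ft_force: [-1.6, -0.2, -0.9]
grip_width: 0.059
```

Emit:
{"fn": "arm_command", "kwargs": {"translation": [[0,0,1],[0,0,2],[0,0,2],[0,0,2],[0,0,2]], "turn": [0,0,0,0,0], "hand": [1,1,1,1,1]}}

```text
clock: 39.73
eef_pos: [0.6322, -0.0578, 0.0865]
tool_rot: [0.656, 0.755, 0.001, 0.001]
ft_force: [0.4, -0.3, -1.2]
grip_width: 0.0591
```

```bash
python3 w.py .631,-.057,.063
```

```text
t 39.73 p [ 0.6322 -0.0578  0.0865] yaw(tool y) 0.14 down [ 0.003 -0.    -1.   ] j [-0.09  0.6   0.14  1.1   0.    1.34] F [ 0.4 -0.3 -1.2] w 0.0591
.631,-.057,.063 -> cm [ 0.1  -0.11  2.35]
```

Emit:
{"fn": "arm_command", "kwargs": {"translation": [[0.1,-0.1,0.8],[0.1,-0.1,1.4],[0.1,-0.1,1.8],[0.1,-0.1,1.8],[0.1,-0.1,1.8]], "turn": [0,0,0,0,0], "hand": [1,1,1,1,1]}}

```text
clock: 40.15
eef_pos: [0.6294, -0.0566, 0.0662]
tool_rot: [0.656, 0.755, -0.0, -0.0]
ft_force: [0.2, 0.1, -2.2]
grip_width: 0.0591
```

```bash
python3 w.py .631,-.057,.063
```

```text
t 40.15 p [ 0.6294 -0.0566  0.0662] yaw(tool y) 0.14 down [-0.001  0.    -1.   ] j [-0.09  0.62  0.11  1.06 -0.    1.34] F [ 0.2  0.1 -2.2] w 0.0591
.631,-.057,.063 -> cm [-0.06  0.15  0.32]
```

Emit:
{"fn": "arm_command", "kwargs": {"translation": [[0,0.1,0.2],[0,0.1,0.3],[0,0.1,0.4],[0,0.1,0.4],[0,0.1,0.4]], "turn": [0,0,0,0,0], "hand": [1,1,1,1,1]}}

```text
clock: 40.57
eef_pos: [0.6312, -0.0565, 0.0632]
tool_rot: [0.656, 0.755, 0.0, 0.0]
ft_force: [-1.5, -0.2, 1.5]
grip_width: 0.0591
```

Emit:
{"fn": "arm_command", "kwargs": {"translation": [[0,0,0],[0,0,0],[0,0,0],[0,0,0],[0,0,0]], "turn": [0,0,0,0,0], "hand": [1,0.4,0,0,0]}}

```text
clock: 40.98
eef_pos: [0.6308, -0.0565, 0.0625]
tool_rot: [0.656, 0.755, -0.0, -0.0]
ft_force: [0.0, 0.0, 0.0]
grip_width: 0.0853
```

Emit:
{"fn": "arm_command", "kwargs": {"translation": [[0,0,-1],[0,0,-4],[0,0,-8],[0,0,-12],[0,-2,-16]], "turn": [0,0,0,0,0], "hand": [0,0,0,0,0]}}

```text
clock: 41.4
eef_pos: [0.6145, -0.0587, 0.2224]
tool_rot: [0.656, 0.755, 0.001, 0.001]
ft_force: [0.9, -0.3, 0.5]
grip_width: 0.0854
```

Emit:
{"fn": "arm_command", "kwargs": {"translation": [[0,-3,-1],[0,-6,-1],[0,-6,-1],[0,-6,-1]], "turn": [0,0,0,0], "hand": [0,0,0,0]}}

```text
clock: 41.73
eef_pos: [0.5516, -0.0677, 0.2313]
tool_rot: [0.656, 0.755, 0.0, 0.0]
ft_force: [0.5, -0.2, -0.4]
grip_width: 0.0855
```

```bash
python3 - <<'E'
from h import *
o,i,p,d,C=wlook("w15");z=C[...,2]
for c,rad,z0,z1,r in [((.631,-.057),.045,.066,.1,.0305),((.687,-.12),.035,.066,.1,.0205),((.67,.019),.03,.04,.065,.0175),((.43,.175),.045,.022,.036,.0315)]:
  q=C[(d>0)&(z>z0)&(z<z1)&(np.hypot(C[...,0]-c[0],C[...,1]-c[1])<rad)]
  print(c,len(q),q.mean(0).round(4) if len(q) else '',fitc(q[:,:2],r).round(4) if len(q)>9 else '')
hsv=cv2.cvtColor(p,cv2.COLOR_RGB2HSV)
m=(d>0)&(((hsv[...,1]<50)&(abs(z-.008)<.006))|((z>.02)&(z<.035)))&(abs(C[...,0]-.43)<.075)&(abs(C[...,1]-.175)<.075)
q=C[m&(z<.014)];print("tile",len(q),cv2.minAreaRect((q[:,:2]*1000).astype(np.float32)) if len(q) else '')
E
python3 w.py
```

```text
(0.631, -0.057) 2384 [ 0.6292 -0.0564  0.0817] [ 0.6291 -0.0574]
(0.687, -0.12) 800 [ 0.6873 -0.1145  0.0759] [ 0.6883 -0.1203]
(0.67, 0.019) 815 [0.6691 0.0186 0.0515] [0.6698 0.0189]
(0.43, 0.175) 0  
tile 71 ((415.5441589355469, 121.59442901611328), (31.417814254760742, 6.097472667694092), 2.030461549758911)
t 41.78 p [ 0.553  -0.0676  0.2311] yaw(tool y) 0.14 down [ 0.002 -0.    -1.   ] j [-0.12  0.36  0.13  1.34  0.    1.31] F [-0.1  0.7  1.4] w 0.0857
```

View pics/w15.png

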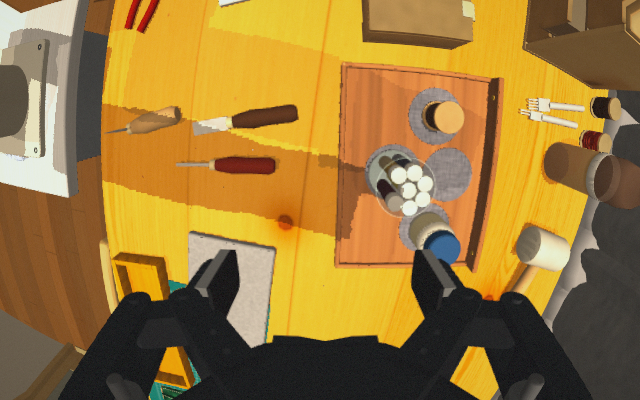

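The tub, spool and pot stand upright on their spots, at about (185, 405), (118, 440) and (235, 435). There is plenty of time, so I'll check how well the tin is centred from nearby.

Emit:
{"fn": "arm_command", "kwargs": {"translation": [[3,-3,0],[6,-6,0],[9,-9,0],[12,-12,0],[14,-14,0]], "turn": [0,0,0,0,0], "hand": [0,0,0,0,0]}}

```text
clock: 42.2
eef_pos: [0.3936, 0.0531, 0.23]
tool_rot: [0.656, 0.755, 0.0, -0.0]
ft_force: [-0.8, -0.7, -0.6]
grip_width: 0.0859
```

Emit:
{"fn": "arm_command", "kwargs": {"translation": [[0,0,0],[0,0,0],[0,0,0]], "turn": [0,0,0], "hand": [0,0,0]}}

```text
clock: 42.45
eef_pos: [0.3966, 0.052, 0.2306]
tool_rot: [0.656, 0.755, 0.001, 0.001]
ft_force: [0.8, -0.1, 0.1]
grip_width: 0.0851
```

```bash
python3 - <<'E'
from h import *
o,i,p,d,C=wlook("w16");z=C[...,2]
q=C[(d>0)&(z>.022)&(z<.036)&(np.hypot(C[...,0]-.43,C[...,1]-.175)<.045)];print("tin",len(q),q.mean(0),fitc(q[:,:2],.0315))
hsv=cv2.cvtColor(p,cv2.COLOR_RGB2HSV)
q=C[(d>0)&(hsv[...,1]<60)&(hsv[...,2]>90)&(abs(z-.008)<.006)&(abs(C[...,0]-.43)<.07)&(abs(C[...,1]-.175)<.07)]
print("tile",len(q),cv2.minAreaRect((q[:,:2]*1000).astype(np.float32)))
E
python3 w.py
```

```text
tin 2596 [0.42910188 0.17547207 0.02816283] [0.4297781  0.17605585]
tile 3292 ((430.9386291503906, 172.2613525390625), (89.35195922851562, 89.019775390625), 15.992280006408691)
t 42.5 p [0.3967 0.0516 0.2304] yaw(tool y) 0.14 down [ 0.002 -0.    -1.   ] j [ 0.13  0.05 -0.26  1.26 -0.    1.56] F [0.5 0.3 0.4] w 0.0855
```

View pics/w16.png

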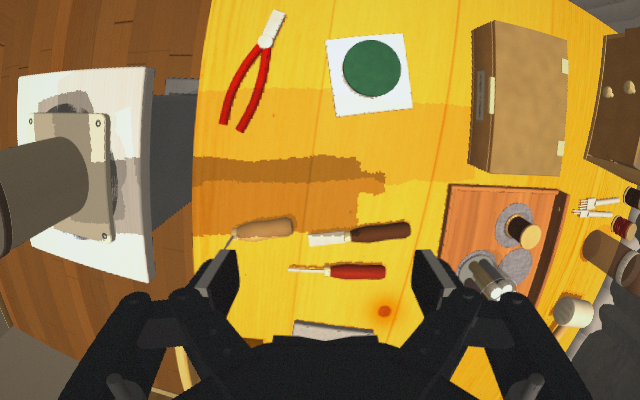

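The tin at (68, 371) lies flat on the tile, about 4 mm from its middle, which is good enough. Handing in.

```bash
python3 -c "
from workcell import *
print(job_done())"
```

```text
the job is handed in; nothing more can be done
None
```

The job is done and handed in at about 42.5 s, in the order asked. I moved the spool, the tub and the pot onto the grey board. With all three there, I set the wax tin on the tile, then put the spool, pot and tub back upright on their own felt spots.

**Caddy:** the last wrist picture showed all three upright and within about 2 mm of the measured spot centres. Their top heights matched those at the start.

**Tile:** the tin lies flat on the tile, about 4 mm off its middle. Three cameras agree on 3–4 mm. I left it, because correcting it would have meant handling the tin again after the others were back.

**Slip:** the spool dropped about 3 mm when I first released it on the board, and it stayed upright.

Reported forces stayed under about 7 N. No checks failed, but `job_done()` gave no verdict, so I can't confirm how it was judged.

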